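Clear the gauges and stack the blanks in bond

TASK

First clear the two flat gauges off the steel plate and lay each flat in its own shaped pocket of the wooden case, jaws in the wide end. Then stack all the square aluminium blanks on the plate as a staggered wall: three end to end in the scribed outlines, the rest in a second and then a third row, each blank lying along the wall with its middle over a joint of the row below. Do not knock over the tin or the paper cups.

Things in the scene. Friction and masses are not known exactly. Their poses are not given: they have to be found in the camera images.
- plate: fixed dark steel plate on the bench, 270 (x) x 90 (y) x 10 mm high, scribed in white with three end-to-end outlines along its middle for the bottom row; origin at the centre of its underside, x along its length and along the wall to be built
- bottom1 (a point): centre of a blank laid in the first outline of the bottom row (27 mm above the bench, 78 mm towards -x of the plate; the outlines are at 78 mm pitch, so neighbours stand 8 mm apart); belongs to the plate
- bottom2 (a point): centre of a blank laid in the middle outline of the bottom row; belongs to the plate
- bottom3 (a point): centre of a blank laid in the third outline of the bottom row (78 mm towards +x); belongs to the plate
- middle1 (a point): centre of a blank laid in the second row over the joint of bottom1 and bottom2 (61 mm above the bench); belongs to the plate
- middle2 (a point): centre of a blank laid in the second row over the joint of bottom2 and bottom3; belongs to the plate
- top (a point): centre of a blank laid in the third row over the joint of the two in the second row (95 mm above the bench); belongs to the plate
- case: fixed open wooden gauge case, 142 (x) x 132 (y) x 16 mm high, with two pockets side by side shaped like the gauges, 10 mm deep, about 3.5 to 4 mm of play all round, wide jaw end towards +x; the long pocket is on the +y side, the short one on the -y side, middles 66 mm apart; origin at the centre of its underside
- pocket_long (a point): the middle of the long gauge's place in the case, on the pocket floor: when the gauge is home its origin lies here, with its x along the case's x
- pocket_short (a point): the middle of the short gauge's place in the case, on the pocket floor: when the gauge is home its origin lies here, with its x along the case's x
- pocket_long_jaw (a point): where the jaw tips' midpoint of the long gauge lies when home (60 mm towards +x of pocket_long)
- pocket_short_jaw (a point): the same for the short gauge (44 mm from pocket_short)
- gauge_long: the long flat steel snap gauge, 120 mm long, 8 mm thick, 0.16 kg: a tail 26 mm wide and, at the +x end, a forked jaw head 46 mm wide and 34 mm long; on its back a black grip block 34 mm long (x), 20 mm wide (y), reaching from 8 to 38 mm above the underside, centred 8 mm behind the middle of the gauge (at x = -8 mm). Origin at the middle of its length on the underside, x towards the jaws, z up. Starts lying across the plate.
- gauge_short: the short flat steel snap gauge, 88 mm long, 8 mm thick, 0.16 kg: a tail 26 mm wide and, at the +x end, a forked jaw head 46 mm wide and 34 mm long; on its back a black grip block 34 mm long (x), 20 mm wide (y), reaching from 8 to 38 mm above the underside, centred 8 mm behind the middle of the gauge (at x = -8 mm). Origin at the middle of its length on the underside, x towards the jaws, z up. Starts lying across the plate.
- gauge_long_jaw (a point): midpoint between the long gauge's jaw tips, on the underside
- gauge_short_jaw (a point): midpoint between the short gauge's jaw tips, on the underside
- blank1: bare aluminium blank, a square bar 70 x 34 x 34 mm with a thin line sawn round it near each end, 0.22 kg; origin at its centre, x along the 70 mm length (either end is alike, and any of the four long faces may be down). 4 to 6 such blanks are present, all alike; lies loose on the bench at the start
- blank2: bare aluminium blank, a square bar 70 x 34 x 34 mm with a thin line sawn round it near each end, 0.22 kg; origin at its centre, x along the 70 mm length (either end is alike, and any of the four long faces may be down). 4 to 6 such blanks are present, all alike; lies loose on the bench at the start
- blank3: bare aluminium blank, a square bar 70 x 34 x 34 mm with a thin line sawn round it near each end, 0.22 kg; origin at its centre, x along the 70 mm length (either end is alike, and any of the four long faces may be down). 4 to 6 such blanks are present, all alike; lies loose on the bench at the start
- blank4: bare aluminium blank, a square bar 70 x 34 x 34 mm with a thin line sawn round it near each end, 0.22 kg; origin at its centre, x along the 70 mm length (either end is alike, and any of the four long faces may be down). 4 to 6 such blanks are present, all alike; lies loose on the bench at the start
- blank5: bare aluminium blank, a square bar 70 x 34 x 34 mm with a thin line sawn round it near each end, 0.22 kg; origin at its centre, x along the 70 mm length (either end is alike, and any of the four long faces may be down). 4 to 6 such blanks are present, all alike; lies loose on the bench at the start
- blank6: bare aluminium blank, a square bar 70 x 34 x 34 mm with a thin line sawn round it near each end, 0.22 kg; origin at its centre, x along the 70 mm length (either end is alike, and any of the four long faces may be down). 4 to 6 such blanks are present, all alike; lies loose on the bench at the start
- tin: bystander: tin 72 mm in diameter, 85 mm high, loose at the far side of the bench; origin under its centre
- cups: bystander: nested stack of paper cups, 60 mm in diameter, 112 mm high, loose at the far side of the bench; origin under its centre

How it is judged:
By the outcome, as a careful person would: the job done as asked, in the order asked, and still so for the second after the job is handed in, with the robot touching nothing.
Of blank1, blank2, blank3, blank4, blank5, blank6 only 4 to 6 are there at a start; the rules pass over those that are not, and their reading is None.
At some moment in a run one of gauge_long, gauge_short may be knocked a few centimetres aside while the robot is not near it.
Once in a run the grip may slacken for a moment while it holds something.
It also fails if it takes over 210 s, if anything falls off the work surface, if the arm or the gripper's body presses on something with over 40 N, if the wrist force passes 120 N, or if a joint passes its speed limit or range.

ROBOT

A 6-joint arm with a two-finger parallel gripper is mounted at the origin on the work surface. World frame = base frame: x ahead of the robot, y to its left, z up, the work surface at z = 0. Lengths are in mm, angles in degrees, forces in N, time in s.
With the tool pointing down it reaches from about 250 to 725 mm from the base axis. Payload 9.7 kg.
Tool frame: the origin (TCP) lies midway between the tips of the shut fingers; the grasp point (between the pads) lies 19 mm behind it; z points along the fingers, y is the direction in which the jaws open and shut (so a half turn about z gives the same grasp; the last joint's range is limited). The gripper opens to 85 mm and grips with 20 to 120 N. Pads are 22 mm wide; open, the fingers measure 114 mm over their backs; the gripper's body (76 mm by 85 mm) begins 54 mm behind the grasp point. The pads swing forward as they close: fully open they stand 13 mm farther back than shut.
Start: joints at [64.859, 4.979, 10.078, 95.1, 0, 90], TCP at [233.666, 497.892, 231.284] pointing down, gripper open.
Joint ranges: [-179.16, 179.16], [-48.56, 103.87], [-65.8, 70.77], [-126.05, 130.52], [-82.76, 87.17], [-180, 180]. Speed limits (degrees/s): [127.2, 127.2, 147.25, 180, 180, 180].

INTERFACE

Orientations are given as [roll, pitch, yaw] about the fixed x, y, z axes, in that order (R = Rz(yaw) Ry(pitch) Rx(roll)).
In Python, from bench import get_obs, get_image, camera_info, hand_in gives the robot as it stands.
- The arm moves only by the shell command python3 -m inch 'ROWS' [FORCE]. ROWS is JSON, a list that holds one entry, the list of rows, each a list of 5 numbers: the shift along the world's x, y, z normalised to -1 to 1, where 1 is 75 mm, then the turn about the world's z normalised to -1 to 1, where 1 is 45 degrees, then the closure, from -1 (fully open) to 1 (shut), so that 0 is half open. In form: [[[x, y, z, spin, jaw], ...]]. A call has 1 to 5 rows; each row shifts and turns the commanded pose from where the row before left it; what a row does not reach is not made up. A row lasts 1/10 s, in which the tool goes at most 50 mm and 8.59 degrees, less where a joint would pass 70% of its speed; a pose out of reach is approached as far as the arm can. A call with a number of a shift or a turn outside -1 to 1 is refused whole. A call with a gripper value outside its range is refused whole. The fingers move at their own pace and stop on an object; FORCE is the grip in N (left out, the last holds). Time passes only in rows, so rows that do not move let the fingers close. It gives the time, the measured TCP pose, the force and the opening at its end, in the units of the state.
- get_obs(): the state, without advancing time (a new reading comes with each control period).
- get_image(name): name is "scene" or "top"; returns the picture (480x640x3 uint8, red, green, blue); there is no depth.
- camera_info(name): a dict with "fx", "fy", "cx", "cy" (pixels), "k1" (the pictures are not rectified: a ray, as slopes to the right and down, at radius r is drawn at 1 + k1 r^2 times it, then the intrinsics apply), "extrinsics" (4x4, takes a point from camera to world coordinates). Camera axes: x right, y down, z forward; pixel columns grow to the right and rows downward; lengths in mm; the calibration is good to about 2 mm. A picture is of the moment at which its call begins. camera_info takes no time and is no camera call.
- hand_in(): hands the job in, once; it reports no verdict.
The state is a dict: "time_s": time; "q": joint angles; "qd": joint speeds; "joint_torque": joint torques, N m; "eef_pos": TCP position; "eef_rot": TCP orientation; "force": force on the tool from outside, world axes, zero at the start; "ft_torque": the same for the moment, N m; "finger_gap": finger opening in mm.
Only numpy, scipy, OpenCV 4.12 (cv2) and the standard library are available. Lean on these libraries where they do the work, as an engineer would, in place of code of your own. Each camera call takes 0.05 s, during which the arm holds its last target.

## Working session

There is one attempt and no reset: what is moved stays moved. The work goes in short steps, Python scripts to look and compute and a shell command to move; the robot and the scene stay as the last step left them, time stands still between calls to the robot, and variables do not carry over. Pictures are saved under pics/ and viewed, and the job is handed in when it is done.

```bash
ls; mkdir -p pics
python3 - <<'E'
from bench import *
import cv2
print(get_obs())
for n in("scene","top"):
    print(n,camera_info(n))
    cv2.imwrite(f"pics/{n}0.png",get_image(n)[:,:,::-1])
E
```

```text
pics
{'time_s': 0.0, 'q': array([ 6.48606628e+01,  5.00944485e+00,  1.00373999e+01,  9.51005465e+01,
       -1.95202328e-03,  8.99999270e+01]), 'qd': array([ 0.12536274, -0.01734175,  0.03239692,  0.01117444,  0.0342672 ,
        0.0390246 ]), 'joint_torque': array([-2.90252494e-03, -5.20387995e+01,  4.64804614e+01,  1.61664840e-02,
       -1.12237722e-04,  3.47154625e-06]), 'eef_pos': array([233.56649552, 497.69837303, 230.62534293]), 'eef_rot': array([-1.79927409e+02,  1.95192918e-03,  1.54860738e+02]), 'force': array([-0.02982138,  0.70288174,  0.23282981]), 'ft_torque': array([ 0.04730845,  0.06119143, -0.02087264]), 'finger_gap': 85.2666958579738}
scene {'fx': 434.5804396862132, 'fy': 434.5804396862132, 'cx': 322.4668280705075, 'cy': 242.2520789876492, 'k1': -0.10906123834150519, 'extrinsics': array([[-8.18125075e-01,  3.02890997e-01, -4.88803033e-01,
         1.02141068e+03],
       [ 5.74890014e-01,  4.50251900e-01, -6.83209118e-01,
         6.81665869e+02],
       [ 1.31466032e-02, -8.39958493e-01, -5.42491379e-01,
         5.97846269e+02],
       [ 0.00000000e+00,  0.00000000e+00,  0.00000000e+00,
         1.00000000e+00]])}
top {'fx': 535.978816070502, 'fy': 535.978816070502, 'cx': 315.1120097062535, 'cy': 234.4422198838613, 'k1': 0.04909731589737654, 'extrinsics': array([[-2.24772227e-04, -9.96233605e-01,  8.67095944e-02,
         4.50186380e+02],
       [-9.99993742e-01, -8.22279459e-05, -3.53696803e-03,
         1.78122239e+01],
       [ 3.53077636e-03, -8.67098468e-02, -9.96227352e-01,
         1.39557668e+03],
       [ 0.00000000e+00,  0.00000000e+00,  0.00000000e+00,
         1.00000000e+00]])}
```

View pics/top0.png

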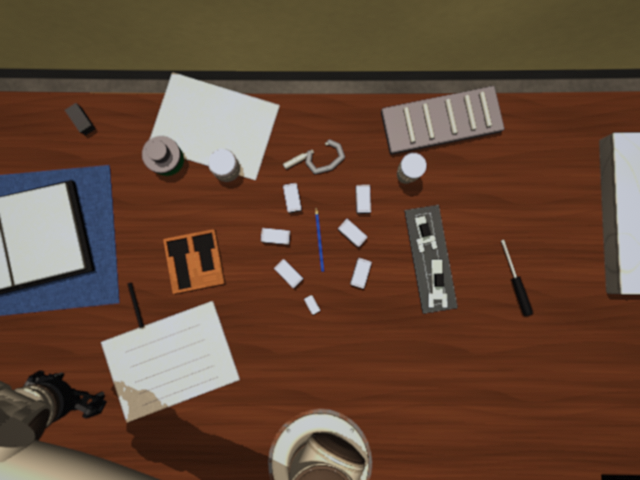

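View pics/scene0.png

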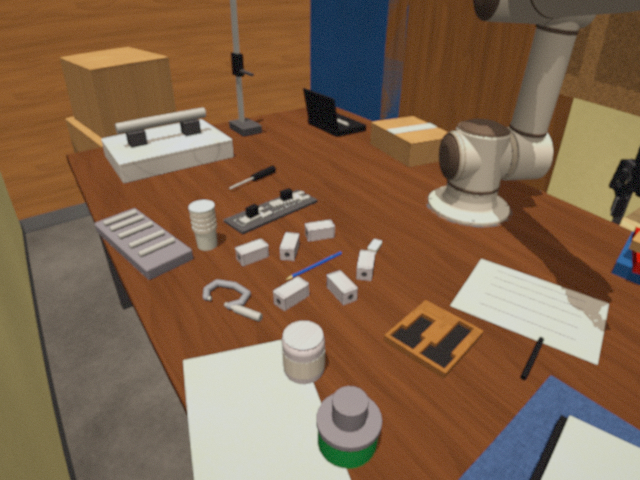

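Six blanks are visible in the top view around (275-365,198-275). The plate with its gauges is at (430,258), the case at (193,262), the cups at (412,168) and the tin at (223,165). I'll zoom in on the plate and the case next.

```bash
cat > h.py <<'E'
import numpy as np, cv2
from bench import *
def ray(n,uv):
    c=camera_info(n); E=c["extrinsics"]
    K=np.array([[c["fx"],0,c["cx"]],[0,c["fy"],c["cy"]],[0,0,1.]])
    p=cv2.undistortPoints(np.array(uv,float).reshape(-1,1,2),K,np.array([c["k1"],0,0,0.])).reshape(-1,2)
    d=np.c_[p,np.ones(len(p))]@E[:3,:3].T
    return E[:3,3],d
def unproj(n,uv,z):
    o,d=ray(n,uv); s=(z-o[2])/d[:,2:3]; return (o+d*s)
def proj(n,P):
    c=camera_info(n);E=np.linalg.inv(c["extrinsics"])
    q=np.array(P,float).reshape(-1,3)@E[:3,:3].T+E[:3,3]
    p=q[:,:2]/q[:,2:]; r2=(p**2).sum(1,keepdims=True)
    return p*(1+c["k1"]*r2)*[c["fx"],c["fy"]]+[c["cx"],c["cy"]]
def crop(img,u0,v0,w,h,s,name,lines=[]):
    a=cv2.resize(img[v0:v0+h,u0:u0+w,::-1],None,fx=s,fy=s,interpolation=cv2.INTER_CUBIC)
    a=np.ascontiguousarray(a)
    for pts,col in lines:
        q=((np.array(pts)+0.5-[u0,v0])*s).astype(np.int32)
        cv2.polylines(a,[q],True,col,1,cv2.LINE_AA)
    cv2.imwrite(name,a)
E
python3 - <<'E'
from h import *
t=get_image("top"); np.save("t0.npy",t); s=get_image("scene"); np.save("s0.npy",s)
crop(t,390,190,80,130,4.5 and 4,"pics/a1.png")
crop(t,150,220,90,80,7,"pics/a2.png")
crop(s,215,180,120,60,6,"pics/a3.png")
crop(s,380,290,110,85,6,"pics/a4.png")
E
```

```text
(no output)
```

View pics/a1.png

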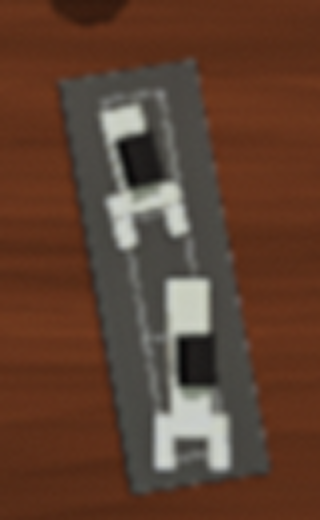

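View pics/a2.png

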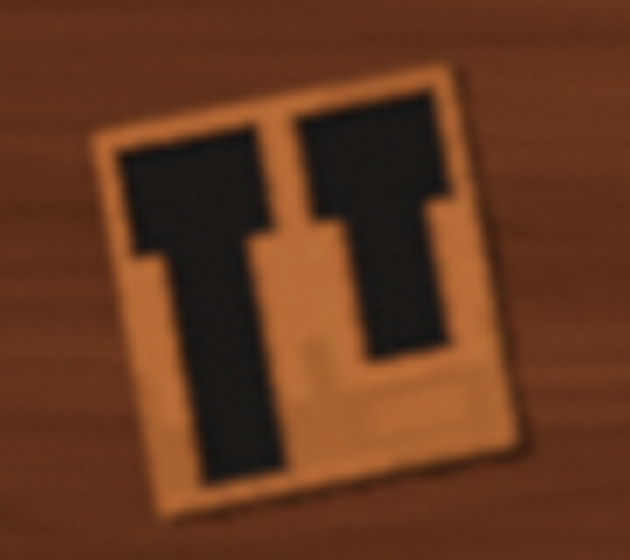

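View pics/a3.png

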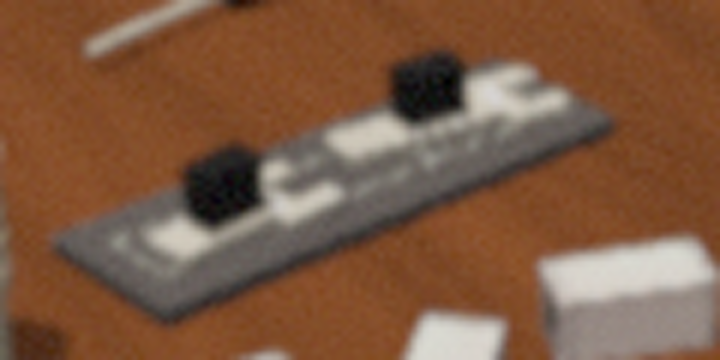

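View pics/a4.png

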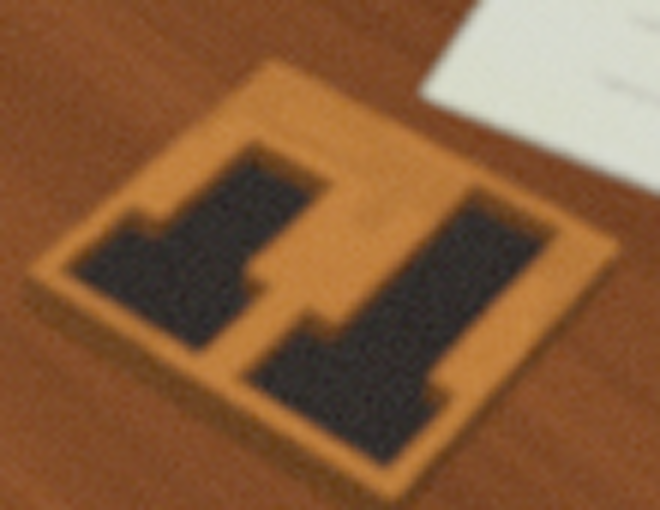

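```bash
cat > fit.py <<'E'
from h import *
from scipy.optimize import minimize
def box(x0,x1,y0,y1,z0,z1):
    return np.array([[x,y,z] for x in(x0,x1) for y in(y0,y1) for z in(z0,z1)],float)
def rect(x0,x1,y0,y1,z): return np.array([[x0,y0,z],[x1,y0,z],[x1,y1,z],[x0,y1,z]],float)
# layer: list of shapes (hull?,pts) ; later layers overwrite earlier
def gauge(L):
    h=L/2; s=11
    o=[(-h,-13),(h-34,-13),(h-34,-23),(h,-23),(h,-s),(h-22,-s),(h-22,s),(h,s),(h,23),(h-34,23),(h-34,13),(-h,13)]
    top=np.array([[a,b,8.] for a,b in o])
    return [("poly",top),("hull",box(-25,9,-10,10,8,38))]
def blank(): # origin at centre
    return [("hull",box(-35,35,-17,17,-17,17)),("poly",rect(-35,35,-17,17,17))]
def plate(): return [("hull",box(-135,135,-45,45,0,10))]
def case():
    def pk(L,y,c=3.75):
        h=L/2
        return np.array([[a,b+y,16.] for a,b in[(-h-c,-13-c),(h-34-c,-13-c),(h-34-c,-23-c),(h+c,-23-c),(h+c,23+c),(h-34-c,23+c),(h-34-c,13+c),(-h-c,13+c)]])
    return [("hull",box(-71,71,-66,66,0,16))],pk
def place(p,x,y,z,yaw):
    a=np.radians(yaw);R=np.array([[np.cos(a),-np.sin(a),0],[np.sin(a),np.cos(a),0],[0,0,1]])
    return p@R.T+[x,y,z]
def render(cam,layers,pose,z,win,S=8):
    u0,v0,w,h=win; out=[]
    lab=np.zeros((h*S,w*S),np.uint8)
    for i,(k,p) in enumerate(layers):
        q=proj(cam,place(p,pose[0],pose[1],z,pose[2]))
        if k=="hull": q=cv2.convexHull(q.astype(np.float32)).reshape(-1,2)
        q=((q+0.5-[u0,v0])*S-0.5)*16
        cv2.fillPoly(lab,[np.round(q).astype(np.int32)],i+1,shift=4)
    for i in range(len(layers)+1):
        m=(lab==i).astype(np.float32)
        m=cv2.GaussianBlur(m,(0,0),0.7*S)
        out.append(cv2.resize(m,(w,h),interpolation=cv2.INTER_AREA).ravel())
    return np.array(out).T
def fit(cam,img,layers,pose,z,win=None,mask=None,it=400,pad=8):
    if win is None:
        q=np.vstack([proj(cam,place(p,pose[0],pose[1],z,pose[2])) for k,p in layers])
        a=np.floor(q.min(0)).astype(int)-pad;b=np.ceil(q.max(0)).astype(int)+pad
        a=np.maximum(a,0);b=np.minimum(b,[640,480]); win=(a[0],a[1],b[0]-a[0],b[1]-a[1])
    u0,v0,w,h=win
    I=img[v0:v0+h,u0:u0+w].reshape(-1,3).astype(float)
    wt=np.ones(len(I)) if mask is None else mask[v0:v0+h,u0:u0+w].ravel().astype(float)
    def cost(p):
        A=render(cam,layers,p,z,win)*wt[:,None]; B=I*wt[:,None]
        c=np.linalg.lstsq(A,B,rcond=None)[0]
        return np.sqrt(((A@c-B)**2).sum()/wt.sum())
    best=None
    sx=np.array(pose)+np.array([[0,0,0],[8,0,0],[0,8,0],[0,0,8]])
    r=minimize(cost,pose,method="Nelder-Mead",options=dict(initial_simplex=sx,xatol=.05,fatol=1e-3,maxiter=it))
    r=minimize(cost,r.x,method="Nelder-Mead",options=dict(initial_simplex=r.x+np.array([[0,0,0],[3,0,0],[0,3,0],[0,0,3]]),xatol=.03,fatol=1e-4,maxiter=it))
    return r.x,r.fun
def overlay(cam,layers,pose,z):
    out=[]
    for k,p in layers:
        q=proj(cam,place(p,pose[0],pose[1],z,pose[2]))
        if k=="hull": q=cv2.convexHull(q.astype(np.float32)).reshape(-1,2)
        out.append((q,(0,255,0)))
    return out
def caselayers():
    b,pk=case(); return b+[("poly",pk(120,33)),("poly",pk(88,-33))]
E
python3 - <<'E'
from fit import *
t=np.load("t0.npy");s=np.load("s0.npy")
def px(pts,sc,u,v): return np.array(pts)/sc+[u-.5,v-.5]
P=unproj("top",px([(60,80),(194,60),(268,468),(134,492)],4,390,190),10); print(P.round(1))
c=unproj("top",px([(94,132),(450,64),(518,446),(162,518)],7,150,220),16); print(c.round(1))
gl=unproj("top",px([(188,279),(193,469)],4,390,190),18);gs=unproj("top",px([(119,107),(154,242)],4,390,190),18)
print(gl.round(1),gs.round(1))
bl=unproj("top",[(292,198),(363,199),(276,237),(352,233),(289,273),(361,273)],34);print(bl.round(1))
# case fit: the two pocket heights in the case; midpoint of long pocket relative to case is assumed centred
import math
for cam,im in(("top",t),("scene",s)):
    cc=c.mean(0); print(cam,"case",fit(cam,im,caselayers(),[cc[0],cc[1],10],0))
    lays=gauge(120);g=gl.mean(0);d=gl[1]-gl[0]
    print("long",fit(cam,im,lays,[g[0],g[1],math.degrees(math.atan2(d[1],d[0]))],10,pad=2))
    lays=gauge(88);g=gs.mean(0);d=gs[1]-gs[0]
    print("short",fit(cam,im,lays,[g[0],g[1],math.degrees(math.atan2(d[1],d[0]))],10,pad=2))
    m=np.ones((480,640));
    # mask gauges out: inner plate region
    pc=P.mean(0); q=proj(cam,place(rect(-122,122,-34,34,30),pc[0],pc[1],0,9)); cv2.fillPoly(m,[q.astype(np.int32)],0)
    q=proj(cam,place(rect(-122,122,-34,34,12),pc[0],pc[1],0,9)); cv2.fillPoly(m,[q.astype(np.int32)],0)
    print("plate",fit(cam,im,plate(),[pc[0],pc[1],9],0,mask=m))
    for b,y in zip(bl,(5,0,90,45,40,-10)):
        f=min((fit(cam,im,blank(),[b[0],b[1],yy],17,pad=4) for yy in (y,y+60,y-60)),key=lambda r:r[1])
        print("blank",f[0].round(2),f[1].round(2))
E
```

```text
[[ 636.  -219.8   10. ]
 [ 649.  -307.    10. ]
 [ 385.9 -348.5   10. ]
 [ 370.5 -262.9   10. ]]
[[560.1 403.9  16. ]
 [585.3 274.3  16. ]
 [445.1 247.2  16. ]
 [419.3 375.8  16. ]]
[[ 506.2 -298.4   18. ]
 [ 385.5 -299.    18. ]] [[ 617.3 -256.2   18. ]
 [ 530.  -277.2   18. ]]
[[ 662.5   72.2   34. ]
 [ 659.9 -109.8   34. ]
 [ 562.1  112.6   34. ]
 [ 572.4  -81.1   34. ]
 [ 470.7   79.1   34. ]
 [ 470.7 -103.2   34. ]]
top case (array([504.7231309 , 326.48190818,  12.62058149]), np.float64(29.813004090813266))
long (array([ 445.07820272, -298.45164393, -180.00812951]), np.float64(20.852947751294625))
short (array([ 572.94754416, -267.73962241, -166.46337894]), np.float64(21.74009336063211))
plate (array([ 509.81870687, -285.6123722 ,    9.05704293]), np.float64(11.830597958910733))
blank [664.78  73.18  10.18] 12.0
blank [ 662.06 -109.87    2.1 ] 10.97Traceback (most recent call last):
  File "<stdin>", line 23, in <module>
  File "<stdin>", line 23, in <genexpr>
  File "fit.py", line 51, in fit
    r=minimize(cost,r.x,method="Nelder-Mead",options=dict(initial_simplex=r.x+np.array([[0,0,0],[3,0,0],[0,3,0],[0,0,3]]),xatol=.03,fatol=1e-4,maxiter=it))
    res = _minimize_neldermead(fun, x0, args, callback, bounds=bounds,
                               **options)
    fsim[k] = func(sim[k])
              ~~~~^^^^^^^^
    fx = function(np.copy(x), *(wrapper_args + args))
  File "fit.py", line 45, in cost
    A=render(cam,layers,p,z,win)*wt[:,None]; B=I*wt[:,None]
      ~~~~~~^^^^^^^^^^^^^^^^^^^^
  File "fit.py", line 27, in render
    q=proj(cam,place(p,pose[0],pose[1],z,pose[2]))
  File "h.py", line 12, in proj
    c=camera_info(n);E=np.linalg.inv(c["extrinsics"])
ValueError: time passes only in moves, steps and waits
```

```bash
sed -i 's/^from bench import \*/from bench import get_obs,get_image,hand_in\nfrom functools import lru_cache\nimport bench,pickle,os\n@lru_cache(None)\ndef camera_info(n):\n    f="cam_%s.pkl"%n\n    if not os.path.exists(f): pickle.dump(bench.camera_info(n),open(f,"wb"))\n    return pickle.load(open(f,"rb"))/' h.py
cat >> fit.py <<'E'
def caselayers(sx=16,lx=0):
    b,pk=case(); return b+[("poly",pk(120,33)+[lx,0,0]),("poly",pk(88,-33)+[sx,0,0])]
E
cat > f0.py <<'E'
from fit import *
import math,sys
t=np.load("t0.npy");s=np.load("s0.npy")
pc=[509.8,-285.6]
R={}
for cam,im in(("top",t),("scene",s)):
    for sx in (12,14,16,18): print(cam,"case",sx,fit(cam,im,caselayers(sx),[504.7,326,10.5],0))
    print("long",fit(cam,im,gauge(120),[445,-298.4,180],10,pad=2))
    print("short",fit(cam,im,gauge(88),[573,-267.7,-166.4],10,pad=2))
    m=np.ones((480,640))
    for z in(30,12):
        q=proj(cam,place(rect(-122,122,-34,34,z),pc[0],pc[1],0,9)); cv2.fillPoly(m,[q.astype(np.int32)],0)
    print("plate",fit(cam,im,plate(),[pc[0],pc[1],9],0,mask=m))
    for b,y in zip([(664,73),(662,-109.8),(562,112.6),(572.4,-81.1),(470.7,79.1),(470.7,-103.2)],(8,0,90,45,40,-10)):
        f=min((fit(cam,im,blank(),[b[0],b[1],yy],17,pad=4) for yy in (y,y+30,y-30)),key=lambda r:r[1])
        print("blank",f[0].round(2),f[1].round(2))
E
time python3 f0.py
```

```text
top case 12 (array([504.15397752, 326.44047586,  11.97860808]), np.float64(14.92855696228867))
top case 14 (array([503.5279711 , 326.13640541,  11.63024106]), np.float64(13.008098392975375))
top case 16 (array([502.8695208 , 326.21990429,  11.37089718]), np.float64(12.322573527650901))
top case 18 (array([502.00969568, 326.09301261,  10.74831542]), np.float64(13.304741734905077))
long (array([ 445.22341891, -298.64418935,  180.1593669 ]), np.float64(20.817587914804676))
short (array([ 572.93591366, -267.70024898, -166.11670411]), np.float64(21.455319510628737))
plate (array([ 509.50691907, -285.6196982 ,    9.03045711]), np.float64(11.794371521312879))
blank [664.88  73.07  10.42] 12.09
blank [ 662.1  -109.93    2.05] 11.34
blank [565.98 115.79  84.4 ] 13.23
blank [574.59 -82.05  47.98] 10.85
blank [471.01  81.86  44.38] 9.11
blank [ 471.73 -102.58  -17.32] 9.71
scene case 12 (array([504.24769738, 325.19827739,  12.29968239]), np.float64(63.759840588344936))
scene case 14 (array([503.79435216, 325.20815941,  11.67241739]), np.float64(63.56513326473319))
scene case 16 (array([502.61916507, 324.91254321,  11.26451665]), np.float64(63.448453288700605))
scene case 18 (array([501.56013576, 324.81527273,  11.06400475]), np.float64(63.42337643518719))
long (array([ 446.13195809, -296.3392052 ,  180.06638137]), np.float64(37.66000104774083))
short (array([ 572.90109646, -266.84988928, -168.19389388]), np.float64(41.81629708590519))
plate (array([ 510.12015271, -281.96235026,    8.77941879]), np.float64(57.435590154207944))
blank [665.53  73.44  11.03] 20.31
blank [ 662.19 -109.29    0.87] 12.69
blank [566.26 116.51  83.87] 16.79
blank [574.99 -81.38  48.02] 20.07
blank [470.67  81.75  43.81] 54.03
blank [ 471.53 -101.87  -17.34] 14.35
real	1m42.764s
user	1m31.230s
sys	0m8.261s
```

Run:
```python
from fit import *
t=np.load("t0.npy")
L=overlay("top",caselayers(16),[502.8,326.1,11.3],0)
crop(t,150,220,90,80,7,"pics/b2.png",L)
L=overlay("top",plate(),[509.5,-285.6,9.03],0)+overlay("top",gauge(120),[445.2,-298.5,180.1],10)+overlay("top",gauge(88),[572.9,-267.6,-166.5],10)
for i in(-78,0,78): L+=overlay("top",[("poly",rect(i-35,i+35,-17,17,10))],[509.5,-285.6,9.03],0)
crop(t,395,195,75,125,4,"pics/b1.png",L)
```

```text
(no output)
```

View pics/b1.png

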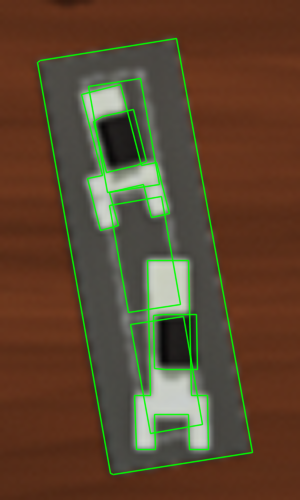

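View pics/b2.png

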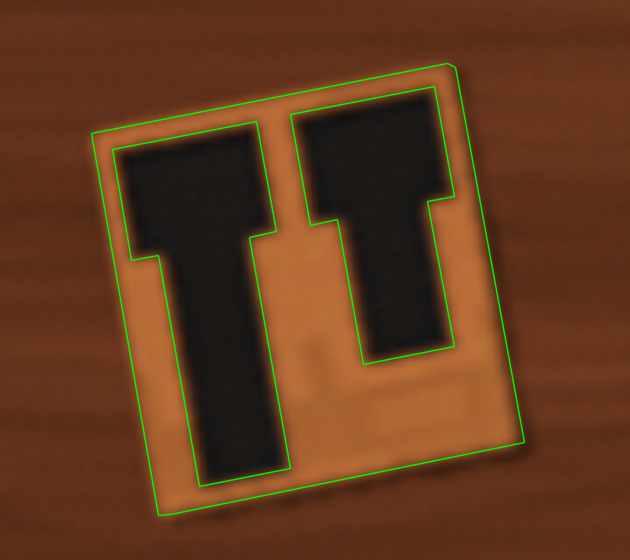

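```bash
python3 -m inch '[[[0.163,-0.59,-0.08,-0.19,-1],[0.163,-0.59,-0.08,-0.19,-1],[0.163,-0.59,-0.08,-0.19,-1],[0.163,-0.59,-0.08,-0.19,-1],[0.163,-0.59,-0.08,-0.19,-1]]]' 40
```

```text
time_s: 0.7
eef_pos: [294.7, 275.0, 200.9]
eef_rot: [180.0, 0.0, 111.8]
force: [0.5, 0.4, 0.8]
finger_gap: 85.5
```

```bash
python3 -m inch '[[[0.163,-0.59,-0.08,-0.19,-1],[0.163,-0.59,-0.08,-0.19,-1],[0.163,-0.59,-0.08,-0.19,-1],[0.163,-0.59,-0.08,-0.19,-1],[0.163,-0.59,-0.08,-0.19,-1]]]'; python3 -m inch '[[[0.163,-0.59,-0.08,-0.19,-1],[0.163,-0.59,-0.08,-0.19,-1],[0.163,-0.59,-0.08,-0.19,-1],[0.163,-0.59,-0.08,-0.19,-1],[0.163,-0.59,-0.08,-0.19,-1]]]'
```

```text
time_s: 1.2
eef_pos: [355.9, 53.6, 171.2]
eef_rot: [180.0, -0.0, 69.0]
force: [1.6, 0.5, -0.6]
finger_gap: 84.9
time_s: 1.7
eef_pos: [417.1, -168.0, 141.1]
eef_rot: [180.0, -0.0, 26.2]
force: [0.3, -0.1, 0.8]
finger_gap: 85.5
```

```bash
cat > look.py <<'E'
from fit import *
import sys
n=sys.argv[1]
t=get_image("top"); np.save("t.npy",t)
crop(t,130,130,340,190,2.3,"pics/%s_t.png"%n)
E
python3 look.py c1
python3 - <<'E'
from fit import *
t=np.load("t.npy")
print("long",fit("top",t,gauge(120),[445,-298.4,180],10,pad=2,it=150))
print("short",fit("top",t,gauge(88),[573,-267.7,-166.4],10,pad=2,it=150))
E
```

```text
long (array([ 441.81372948, -294.94772592,  177.70983773]), np.float64(65.7676181906847))
short (array([ 572.9201535 , -267.54352426, -166.55314965]), np.float64(20.241409536184577))
```

View pics/c1_t.png

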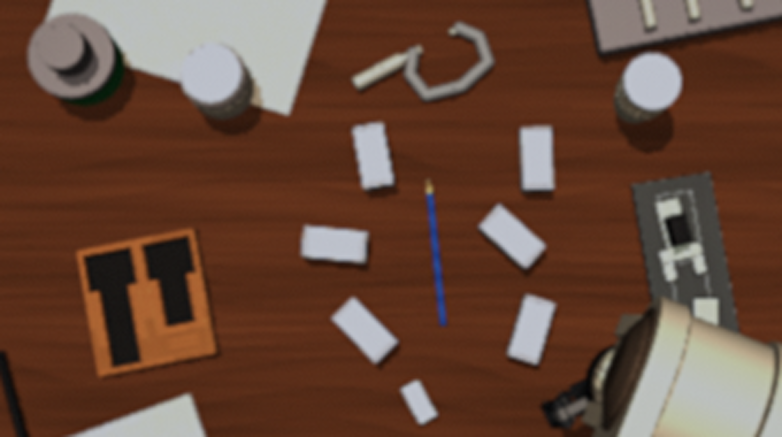

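The long gauge's tail (706,308) hasn't moved, though the arm hides the rest of that gauge. The short gauge hasn't moved either. I'll move above the long gauge.

```bash
python3 -m inch '[[[0.121,-0.433,-0.137,-0.145,-1],[0.121,-0.433,-0.137,-0.145,-1],[0.121,-0.433,-0.137,-0.145,-1],[0.121,-0.433,-0.137,-0.145,-1],[0,0,0,0,-1]]]'
python3 - <<'E'
from fit import *
s=get_image("scene");np.save("s.npy",s)
print("long",fit("scene",s,gauge(120),[445,-297.4,180],10,pad=2,it=150))
crop(s,200,120,160,120,5,"pics/c2.png")
E
```

```text
time_s: 2.25
eef_pos: [453.1, -298.2, 97.8]
eef_rot: [-180.0, 0.1, 0.2]
force: [-0.9, 2.0, -0.5]
finger_gap: 85.6
long (array([ 445.5335633 , -295.79698395,  179.03682443]), np.float64(46.336164662482965))
```

View pics/c2.png

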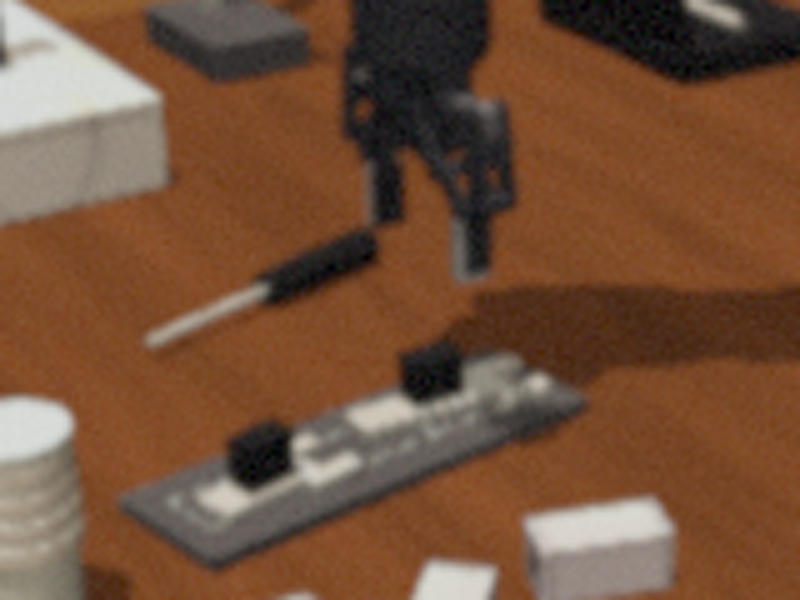

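```bash
python3 -m inch '[[[0,0,-0.45,0,-1],[0,0,-0.4,0,-1],[0,0,-0.17,0,-1],[0,0,0,0,1],[0,0,0,0,1]]]' 60; python3 -m inch '[[[0,0,0,0,1],[0,0,0,0,1],[0,0,0,0,1],[0,0,0,0,1],[0,0,0,0,1]]]'
```

```text
time_s: 2.8
eef_pos: [453.8, -295.6, 25.1]
eef_rot: [180.0, -0.1, 0.6]
force: [0.2, -0.2, 0.9]
finger_gap: 59.1
time_s: 3.3
eef_pos: [454.1, -296.3, 25.2]
eef_rot: [179.9, -0.1, 0.5]
force: [-0.5, -1.4, 6.0]
finger_gap: 18.9
```

```bash
python3 -m inch '[[[0,0,0,0,1],[0,0,0,0,1]]]'
python3 - <<'E'
from fit import *
o=get_obs();print(o['eef_pos'],o['finger_gap'],o['force'],o['q'])
s=get_image("scene");crop(s,200,120,160,120,5,"pics/c3.png")
E
```

```text
time_s: 3.5
eef_pos: [454.1, -296.3, 25.1]
eef_rot: [179.9, -0.1, 0.5]
force: [-1.1, 0.2, 5.3]
finger_gap: 18.9
[ 454.08014092 -296.27570712   25.14602163] 18.882262547747047 [-1.12901727  0.17893251  5.32985892] [-3.31242556e+01  4.93491206e+00 -1.28509119e+01  7.20782453e+01
  1.58430052e-03  1.46365734e+02]
```

View pics/c3.png

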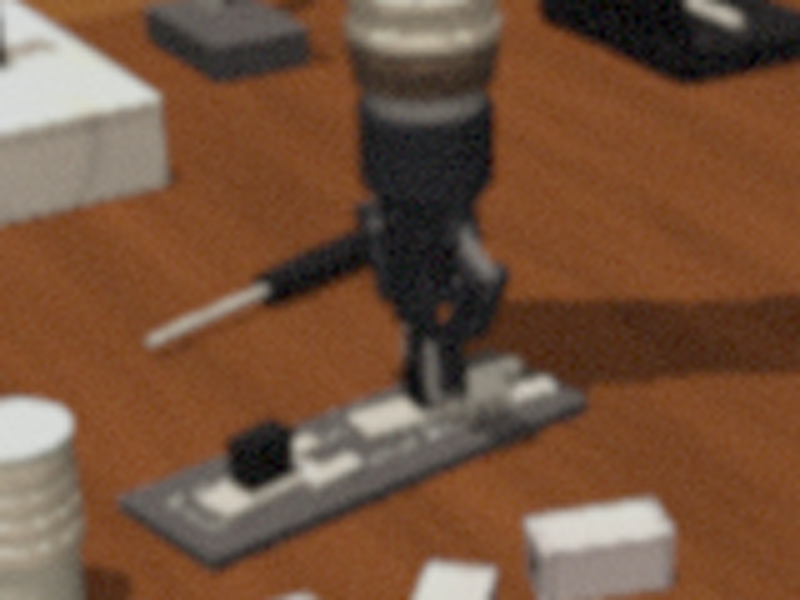

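```bash
python3 -m inch '[[[0,0,0.2,0,1],[0,0,0.33,0,1],[0,0,0.33,0,1],[0.02,0.379,0,0.185,1],[0.02,0.379,0,0.185,1]]]' 80
python3 - <<'E'
from fit import *
s=get_image("scene");crop(s,200,120,160,120,5,"pics/c4.png")
E
```

```text
time_s: 4.05
eef_pos: [456.6, -238.9, 90.0]
eef_rot: [179.9, -0.1, 17.4]
force: [0.6, -0.3, -2.5]
finger_gap: 18.8
```

View pics/c4.png

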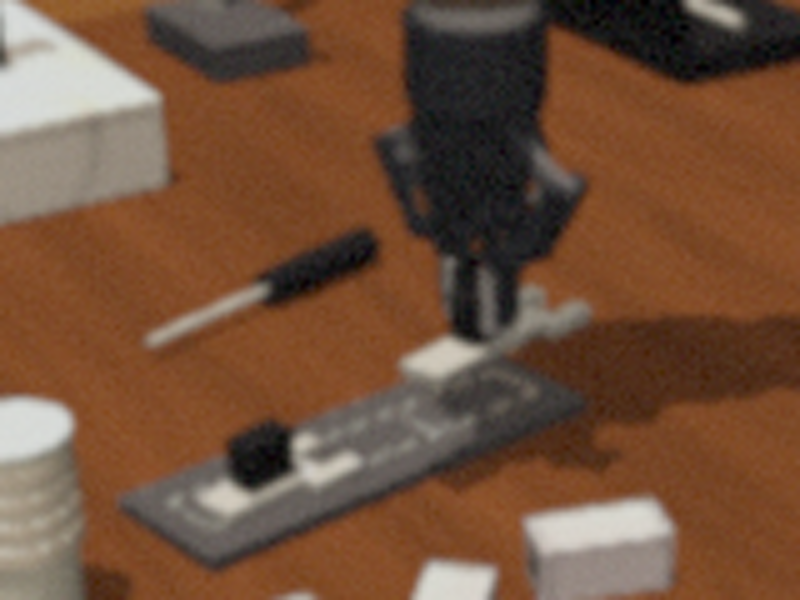

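The gauge is held and level. I'll continue towards the case.

```bash
python3 -m inch '[[[0.02,0.379,0,0.185,1],[0.02,0.379,0,0.185,1],[0.02,0.379,0,0.185,1],[0.02,0.379,0,0.185,1],[0.02,0.379,0,0.185,1]]]'; python3 -m inch '[[[0.02,0.379,0,0.185,1],[0.02,0.379,0,0.185,1],[0.02,0.379,0,0.185,1],[0.02,0.379,0,0.185,1],[0.02,0.379,0,0.185,1]]]';python3 -m inch '[[[0.02,0.379,0,0.185,1],[0.02,0.379,0,0.185,1],[0.02,0.379,0,0.185,1],[0.02,0.379,0,0.185,1],[0.02,0.379,0,0.185,1]]]';python3 -m inch '[[[0.02,0.379,0,0.185,1],[0.02,0.379,0,0.185,1],[0.02,0.379,0,0.185,1],[0.02,0.379,0,0.185,1]]]'
```

```text
time_s: 4.6
eef_pos: [463.8, -95.7, 89.2]
eef_rot: [180.0, -0.0, 59.1]
force: [-0.1, 0.8, -1.4]
finger_gap: 18.2
time_s: 5.1
eef_pos: [471.2, 46.5, 89.2]
eef_rot: [180.0, -0.0, 100.7]
force: [-0.0, -0.5, -2.2]
finger_gap: 18.5
time_s: 5.6
eef_pos: [478.7, 188.7, 89.1]
eef_rot: [180.0, 0.0, 142.4]
force: [0.5, -0.4, -1.2]
finger_gap: 18.7
time_s: 6.0
eef_pos: [484.7, 302.4, 89.0]
eef_rot: [180.0, 0.0, 175.7]
force: [0.5, -0.4, -0.4]
finger_gap: 18.6
```

```bash
python3 -m inch '[[[0.028,0.361,-0.2,0.177,1],[0.028,0.361,-0.2,0.177,1],[0,0,0,0,1],[0,0,0,0,1]]]'
python3 - <<'E'
from fit import *
s=get_image("scene");t=get_image("top");np.save("s.npy",s);np.save("t.npy",t)
o=get_obs();print(o['eef_pos'],o['eef_rot'],o['force'])
crop(s,380,250,130,130,5,"pics/d1.png"); crop(t,140,210,110,100,6,"pics/d2.png")
# predicted silhouette in scene at underside z=
x,y,z=o['eef_pos'];zz=z-15.1
g=place(np.array([[8.,0,0]]),x,y,0,11.2)[0]
print(g,fit("scene",s,gauge(120),[g[0],g[1],11.2],zz,pad=2,it=200))
E
```

```text
time_s: 6.4
eef_pos: [488.6, 355.4, 58.3]
eef_rot: [-180.0, -0.1, -168.8]
force: [0.0, -0.8, -1.2]
finger_gap: 18.2
[489.24691762 354.82286914  59.12731035] [ 1.79998634e+02  2.83078053e-02 -1.68848287e+02] [-0.14718547 -1.225939   -0.32012411]
[497.09455886 356.37674395   0.        ] (array([501.91034027, 355.89914183,  17.13687862]), np.float64(67.31719462029876))
```

View pics/d1.png

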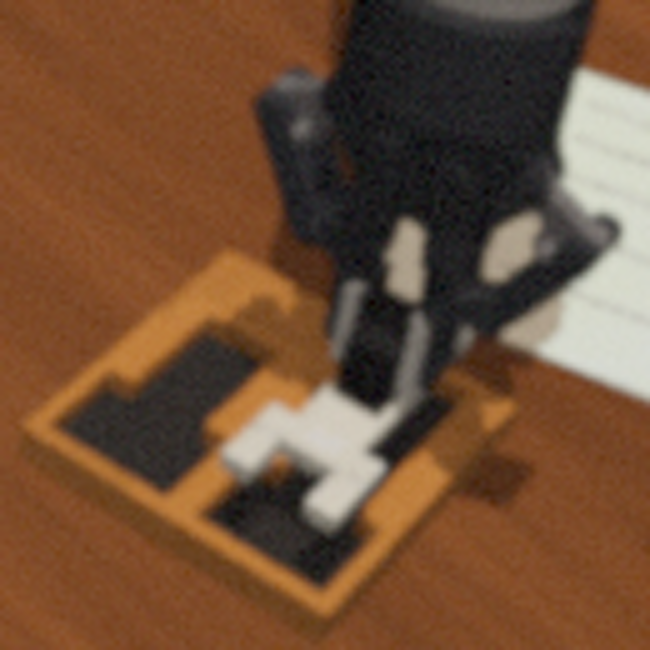

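View pics/d2.png

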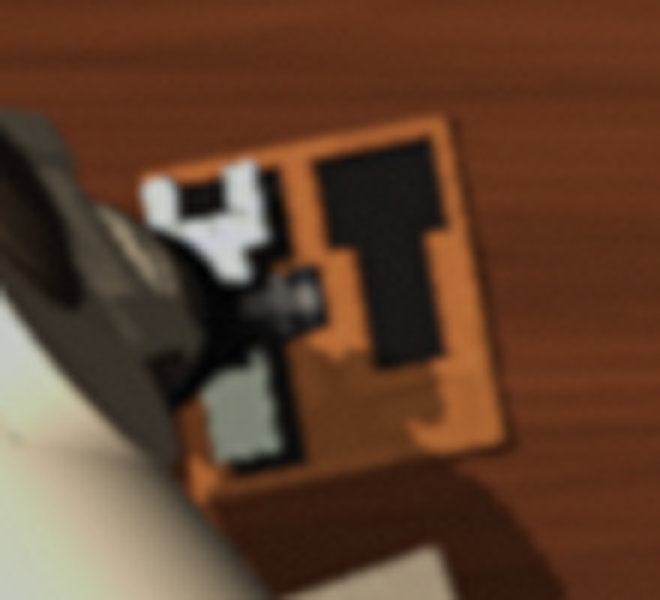

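```bash
cat > ov.py <<'E'
from fit import *
import sys
# ov.py name L x y yaw z
n,L,x,y,w,z=sys.argv[1],*map(float,sys.argv[2:7])
t=np.load("t.npy");s=np.load("s.npy")
u,v=proj("scene",[[x,y,z]])[0].astype(int);crop(s,max(u-60,0),v-50,130,100,5,"pics/%s_s.png"%n,overlay("scene",gauge(L),[x,y,w],z))
u,v=proj("top",[[x,y,z]])[0].astype(int);crop(t,u-50,v-40,100,80,6,"pics/%s_t.png"%n,overlay("top",gauge(L),[x,y,w],z))
E
python3 ov.py e1 120 496.8 357.0 11.2 44; cd pics; python3 -c "
import cv2,numpy as np
a=cv2.imread('e1_s.png');b=cv2.imread('e1_t.png');b=cv2.resize(b,(600,480))
a=cv2.resize(a,(520,400));b=cv2.resize(b,(500,400));
cv2.imwrite('e1.png',np.hstack([a,b])[:, :])"; python3 -c "
import cv2;a=cv2.imread('e1.png');cv2.imwrite('e1.png',cv2.resize(a,(800,314)))"
```

```text
(no output)
```

View pics/e1_s.png

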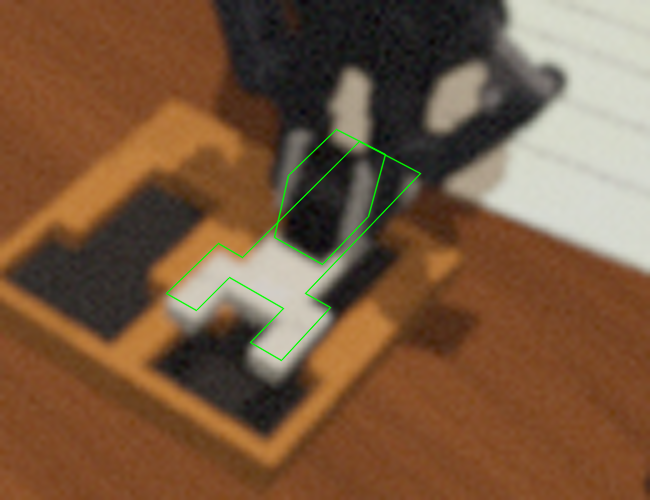

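View pics/e1_t.png

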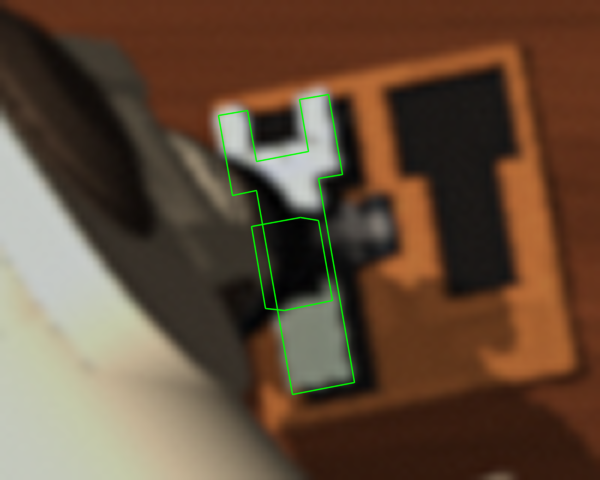

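```bash
python3 -m inch '[[[-0.005,0.02,-0.18,0.015,1],[0,0,-0.18,0,1],[0,0,0,0,1]]]'; python3 -m inch '[[[0,0,-0.06,0,1],[0,0,-0.04,0,1],[0,0,0,0,1]]]'
python3 - <<'E'
from fit import *
s=get_image("scene");t=get_image("top");np.save("s.npy",s);np.save("t.npy",t)
crop(s,380,250,130,130,5,"pics/d3.png");
E
```

```text
time_s: 6.8
eef_pos: [487.5, 355.5, 28.4]
eef_rot: [-179.9, -0.2, -168.1]
force: [-0.5, 0.1, -2.1]
finger_gap: 18.2
time_s: 7.1
eef_pos: [488.6, 356.7, 23.3]
eef_rot: [-180.0, -0.0, -168.1]
force: [-0.5, -0.2, -1.7]
finger_gap: 18.1
```

View pics/d3.png

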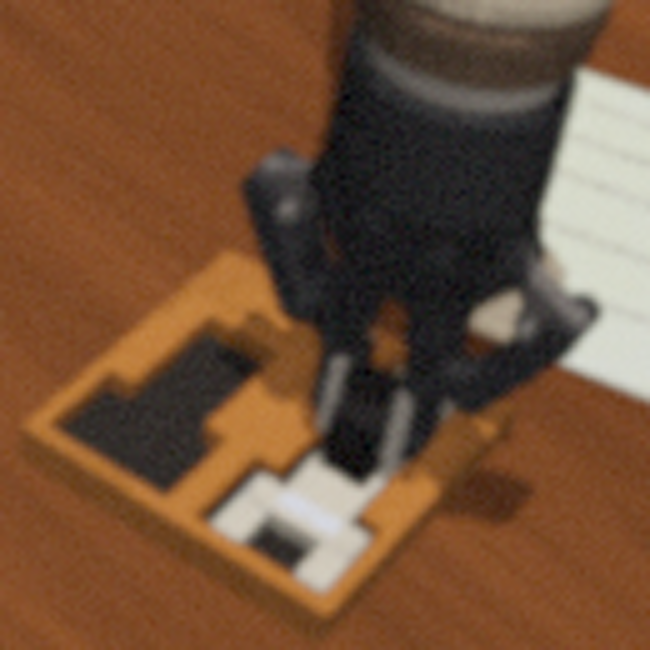

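```bash
python3 -m inch '[[[0,0,-0.025,0,1],[0,0,0,0,1],[0,0,0,0,0],[0,0,0,0,0],[0,0,0.02,0,-0.3]]]'; python3 -m inch '[[[0,0,0,0,-1],[0,0,0.4,0,-1],[0,0,0.6,0,-1],[0,0,0.2,0,-1]]]'
```

```text
time_s: 7.7
eef_pos: [488.7, 356.8, 23.4]
eef_rot: [180.0, 0.0, -168.1]
force: [0.3, 0.4, 0.3]
finger_gap: 54.8
time_s: 8.1
eef_pos: [489.9, 357.7, 118.1]
eef_rot: [179.9, 0.3, -168.1]
force: [-0.0, -0.3, 0.5]
finger_gap: 85.3
```

```bash
python3 -m inch '[[[0.058,-0.395,0,-0.1888,-1],[0.058,-0.395,0,-0.1888,-1],[0.058,-0.395,0,-0.1888,-1],[0.058,-0.395,0,-0.1888,-1],[0.058,-0.395,0,-0.1888,-1]]]'; python3 -m inch '[[[0.058,-0.395,0,-0.1888,-1],[0.058,-0.395,0,-0.1888,-1],[0.058,-0.395,0,-0.1888,-1],[0.058,-0.395,0,-0.1888,-1],[0.058,-0.395,0,-0.1888,-1]]]'; python3 -m inch '[[[0.058,-0.395,0,-0.1888,-1],[0.058,-0.395,0,-0.1888,-1],[0.058,-0.395,0,-0.1888,-1],[0.058,-0.395,0,-0.1888,-1]]]'; python3 look.py g1;  python3 - <<'E'
from fit import *
t=np.load("t.npy")
print("short",fit("top",t,gauge(88),[573,-267.7,-166.4],10,pad=2,it=150))
print("long",fit("top",t,gauge(120),[496.3,358.4,11.3],6,pad=2,it=150))
E
```

```text
time_s: 8.6
eef_pos: [510.5, 207.6, 113.3]
eef_rot: [180.0, 0.0, 149.1]
force: [0.3, -0.1, -0.8]
finger_gap: 85.6
time_s: 9.1
eef_pos: [532.3, 59.3, 113.3]
eef_rot: [180.0, 0.0, 106.6]
force: [0.4, 0.4, -0.2]
finger_gap: 85.3
time_s: 9.5
eef_pos: [549.6, -59.2, 113.3]
eef_rot: [180.0, -0.0, 72.6]
force: [0.1, 0.7, 0.2]
finger_gap: 85.1
short (array([ 572.81711859, -267.4206343 , -166.43628977]), np.float64(19.338444881289035))
long (array([498.0677913 , 360.68053326,  12.1843924 ]), np.float64(41.80532991997348))
```

View pics/g1_t.png

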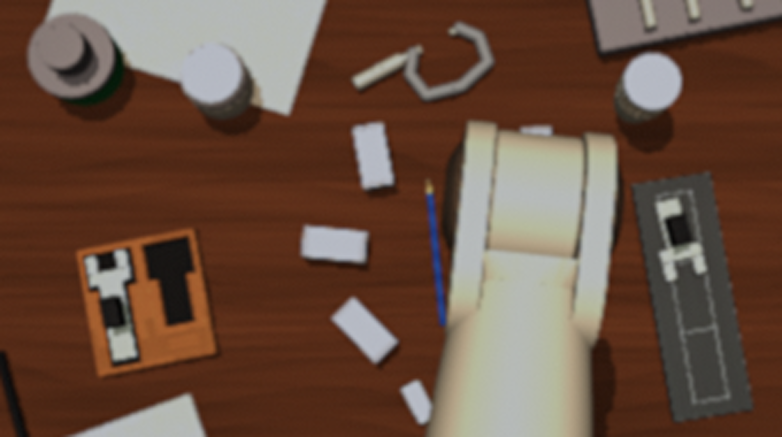

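The long gauge lies in its pocket (115,310) and the short one hasn't moved. I'll go to the short gauge.

```bash
python3 -m inch '[[[0.0592,-0.3916,0,-0.1876,-1],[0.0592,-0.3916,0,-0.1876,-1],[0.0592,-0.3916,0,-0.1876,-1],[0.0592,-0.3916,0,-0.1876,-1],[0.0592,-0.3916,0,-0.1876,-1]]]'; python3 -m inch '[[[0.0592,-0.3916,-0.2,-0.1876,-1],[0.0592,-0.3916,-0.2,-0.1876,-1],[0,0,-0.2,0,-1],[0,0,-0.2,0,-1],[0,0,0,0,-1]]]'; python3 -c "
from bench import get_obs
o=get_obs();print(o['eef_pos'],o['eef_rot'])"
```

```text
time_s: 10.05
eef_pos: [571.9, -206.0, 113.2]
eef_rot: [180.0, -0.0, 30.4]
force: [0.0, 0.5, 0.5]
finger_gap: 85.5
time_s: 10.55
eef_pos: [579.3, -262.2, 50.5]
eef_rot: [-179.8, 0.2, 14.0]
force: [0.3, 1.2, -0.1]
finger_gap: 85.3
[ 579.34168269 -262.24025598   50.53464513] [-179.8439127     0.18032608   14.02285759]
```

```bash
python3 -m inch '[[[0.018,-0.035,-0.18,-0.01,-1],[0,0,-0.17,0,-1],[0,0,0,0,-1]]]';python3 -m inch '[[[0,0,0,0,1],[0,0,0,0,1],[0,0,0,0,1],[0,0,0,0,1],[0,0,0,0,1]]]' 80; python3 -m inch '[[[0,0,0,0,1],[0,0,0,0,1],[0,0,0,0,1]]]'
```

```text
time_s: 10.85
eef_pos: [581.1, -265.3, 24.9]
eef_rot: [-179.9, 0.1, 13.5]
force: [-0.4, 0.5, -0.2]
finger_gap: 85.1
time_s: 11.35
eef_pos: [582.3, -266.4, 27.9]
eef_rot: [180.0, -0.1, 13.4]
force: [0.5, 0.9, -0.8]
finger_gap: 18.0
time_s: 11.65
eef_pos: [582.3, -266.4, 27.8]
eef_rot: [180.0, -0.0, 13.4]
force: [-0.4, 0.1, 5.0]
finger_gap: 18.2
```

```bash
python3 -m inch '[[[0,0,0.2,0,1],[0,0,0.35,0,1],[0,0,0.35,0,1],[-0.0422,0.3564,0,0.1881,1],[-0.0422,0.3564,0,0.1881,1]]]'
python3 - <<'E'
from fit import *
s=get_image("scene");crop(s,200,120,160,120,5,"pics/c5.png")
E
```

```text
time_s: 12.15
eef_pos: [575.8, -212.7, 96.0]
eef_rot: [179.9, -0.1, 30.6]
force: [-0.7, 1.3, -1.7]
finger_gap: 18.5
```

View pics/c5.png

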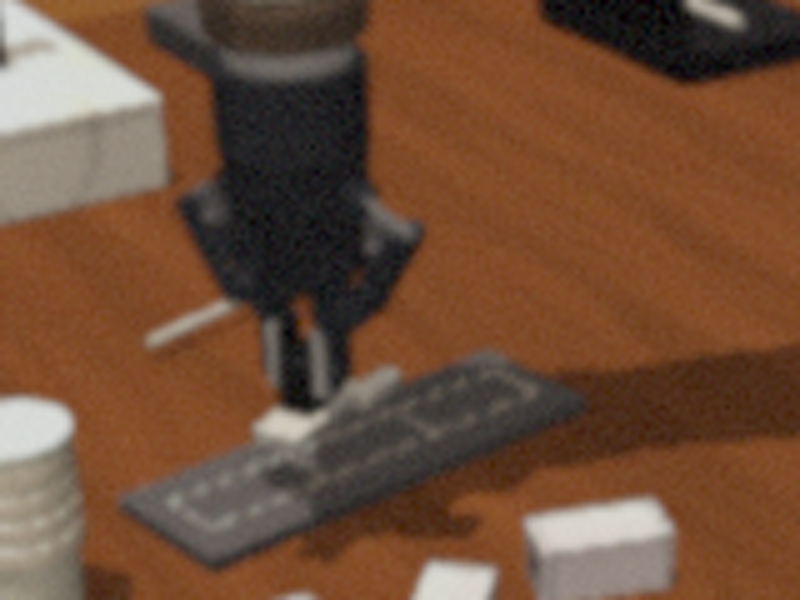

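The short gauge is held and level. I'll continue to the case; 19 carry rows remain.

```bash
python3 -m inch '[[[-0.0422,0.3564,0,0.1881,1],[-0.0422,0.3564,0,0.1881,1],[-0.0422,0.3564,0,0.1881,1],[-0.0422,0.3564,0,0.1881,1],[-0.0422,0.3564,0,0.1881,1]]]'; python3 -m inch '[[[-0.0422,0.3564,0,0.1881,1],[-0.0422,0.3564,0,0.1881,1],[-0.0422,0.3564,0,0.1881,1],[-0.0422,0.3564,0,0.1881,1],[-0.0422,0.3564,0,0.1881,1]]]'; python3 -m inch '[[[-0.0422,0.3564,0,0.1881,1],[-0.0422,0.3564,0,0.1881,1],[-0.0422,0.3564,0,0.1881,1],[-0.0422,0.3564,0,0.1881,1],[-0.0422,0.3564,0,0.1881,1]]]'
```

```text
time_s: 12.7
eef_pos: [559.5, -78.0, 95.0]
eef_rot: [-180.0, 0.0, 73.0]
force: [-0.4, 0.2, -2.0]
finger_gap: 18.3
time_s: 13.2
eef_pos: [543.7, 55.6, 95.1]
eef_rot: [-180.0, -0.0, 115.3]
force: [0.1, -0.1, -2.0]
finger_gap: 18.7
time_s: 13.7
eef_pos: [527.8, 189.3, 95.1]
eef_rot: [-180.0, -0.0, 157.7]
force: [-0.5, 0.1, -1.3]
finger_gap: 18.5
```

```bash
python3 -m inch '[[[-0.04,0.352,0,0.186,1],[-0.04,0.352,-0.1,0.186,1],[-0.04,0.352,-0.2,0.186,1],[-0.04,0.352,-0.15,0.186,1],[0,0,0,0,1]]]'
python3 - <<'E'
from fit import *
s=get_image("scene");t=get_image("top");np.save("s.npy",s);np.save("t.npy",t)
for i in range(1):
    o=get_obs();print(o['eef_pos'],o['eef_rot'])
E
python3 ov.py g2 88 525.3 297.2 11.3 44
```

```text
time_s: 14.2
eef_pos: [514.8, 295.9, 59.2]
eef_rot: [-180.0, -0.2, -168.8]
force: [-0.9, -0.6, -1.3]
finger_gap: 18.0
[515.82327897 293.92837334  60.8185569 ] [-1.79967308e+02 -5.51600032e-02 -1.69244321e+02]
```

View pics/g2_s.png

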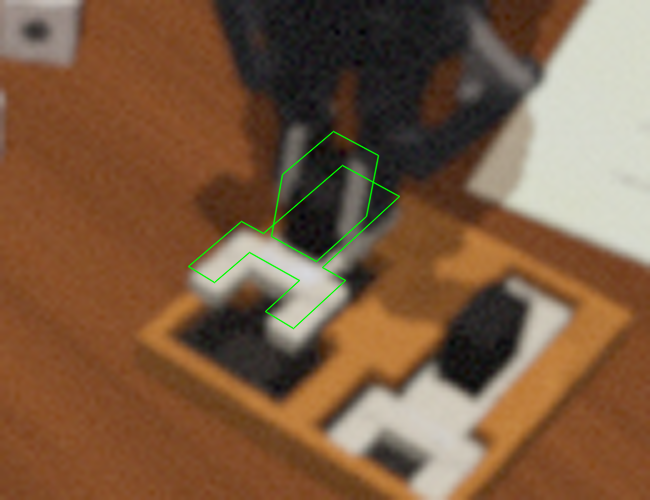

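View pics/g2_t.png

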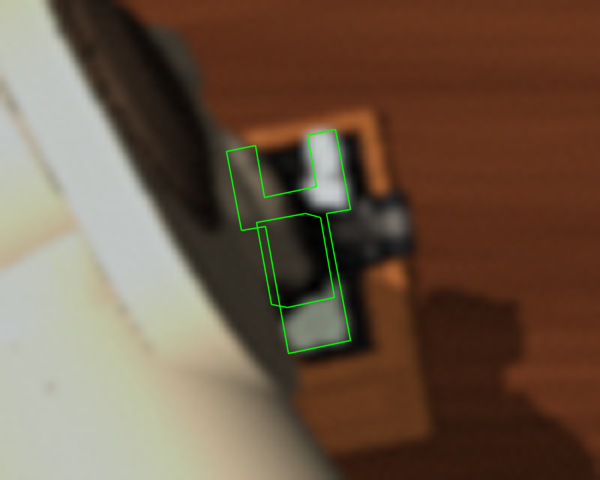

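```bash
python3 -m inch '[[[0,0.013,-0.18,0.009,1],[0,0,-0.18,0,1],[0,0,-0.07,0,1],[0,0,0,0,1]]]'; python3 -m inch '[[[0,0,-0.05,0,1],[0,0,0,0,1]]]'
python3 - <<'E'
from fit import *
s=get_image("scene");t=get_image("top");np.save("s.npy",s);np.save("t.npy",t)
o=get_obs();print(o['eef_pos'],o['eef_rot'],o['force'])
crop(s,380,250,130,130,5,"pics/d5.png");
E
```

```text
time_s: 14.7
eef_pos: [515.5, 293.9, 27.0]
eef_rot: [-180.0, -0.1, -168.8]
force: [-0.5, -0.2, -1.6]
finger_gap: 18.2
time_s: 14.9
eef_pos: [516.2, 294.7, 24.7]
eef_rot: [-180.0, -0.0, -168.8]
force: [0.2, 0.2, -1.8]
finger_gap: 18.4
[516.34942784 294.86425856  25.09892834] [ 1.79994193e+02  2.25200658e-02 -1.68777519e+02] [-0.0417583  -0.11305222 -1.12184546]
```

View pics/d5.png

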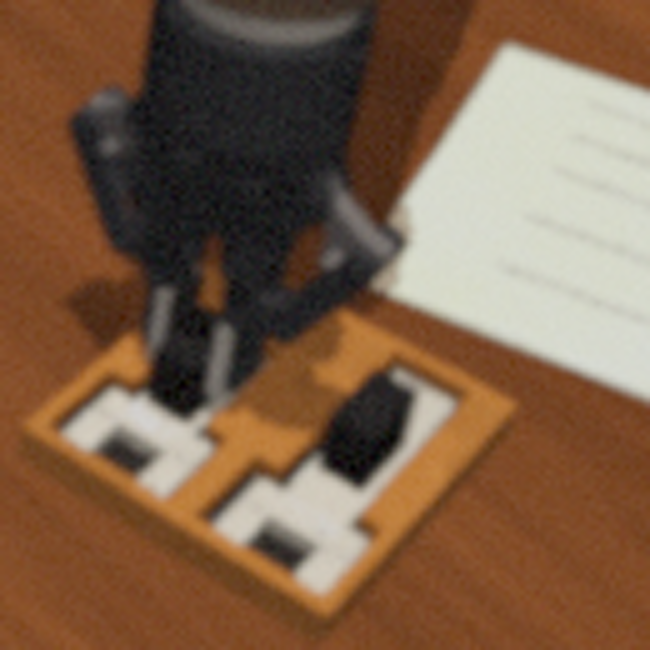

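```bash
python3 -m inch '[[[0,0,-0.015,0,1],[0,0,0,0,1],[0,0,0,0,0.3],[0,0,0,0,0.3],[0,0,0,0,0.3]]]'; python3 -m inch '[[[0,0,0.3,0,0.3],[0,0,0.5,0,0.3],[0,0,0.2,0,-1]]]'
```

```text
time_s: 15.5
eef_pos: [516.3, 294.9, 23.9]
eef_rot: [180.0, 0.0, -168.8]
force: [0.5, 0.3, -0.1]
finger_gap: 29.5
time_s: 15.8
eef_pos: [517.2, 295.4, 102.2]
eef_rot: [179.9, 0.2, -168.8]
force: [0.5, -0.2, 1.1]
finger_gap: 43.4
```

```bash
python3 -m inch '[[[-0.1235,-0.57,-0.03,0.146,-1],[-0.1235,-0.57,-0.03,0.146,-1],[-0.1235,-0.57,-0.03,0.146,-1],[-0.1235,-0.57,-0.03,0.146,-1],[-0.1235,-0.57,-0.03,0.146,-1]]]'; python3 look.py h1;  cat > meas.py <<'E'
from fit import *
import sys
t=np.load("t.npy")
L=[("hull",box(-135,135,-45,45,0,10))]
print("plate",fit("top",t,L,[509.5,-285.6,9.03],0,it=200))
for n,x,y,w in [("A",665,73.2,10.7),("B",662.1,-109.6,1.5),("C",566.1,116.1,84.1),("D",574.8,-81.7,48),("E",470.9,81.8,44.1),("F",471.6,-102.2,-17.3)]:
    if n in sys.argv[1:]:
        r=fit("top",t,blank(),[x,y,w],17,pad=4,it=200); print(n,r[0].round(2),round(r[1],1))
E
python3 meas.py A B D F
python3 - <<'E'
from h import *
o=get_obs();print(o['eef_pos'],o['eef_rot'])
s=get_image("scene");np.save("s.npy",s)
crop(s,380,250,130,130,5,"pics/h2.png")
E
```

```text
time_s: 16.3
eef_pos: [469.3, 79.6, 87.3]
eef_rot: [-180.0, 0.0, -135.6]
force: [1.1, -0.6, 0.6]
finger_gap: 85.5
plate (array([ 509.5 , -285.6 ,    9.03]), np.float64(12.687651341794913))
A [664.96  73.25  10.12] 12.2
B [ 662.04 -109.89    2.07] 11.8
D [574.59 -81.97  48.01] 10.9
F [ 471.68 -102.53  -17.31] 9.4
[467.80734941  75.06935254  86.96314842] [-1.79950209e+02 -1.46955676e-01 -1.35120932e+02]
```

View pics/h1_t.png

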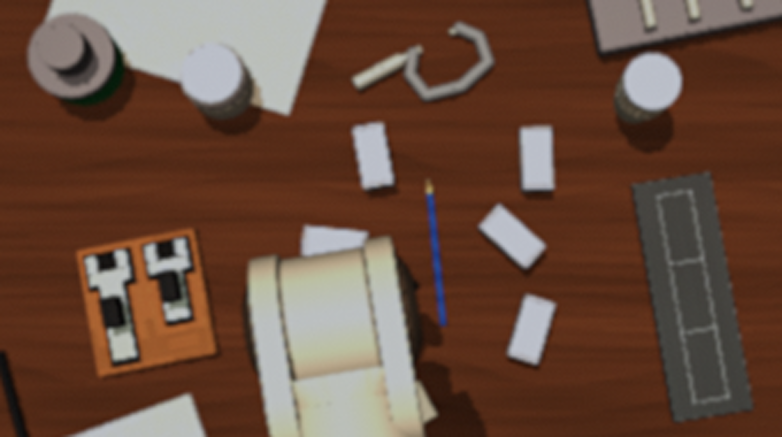

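View pics/h2.png

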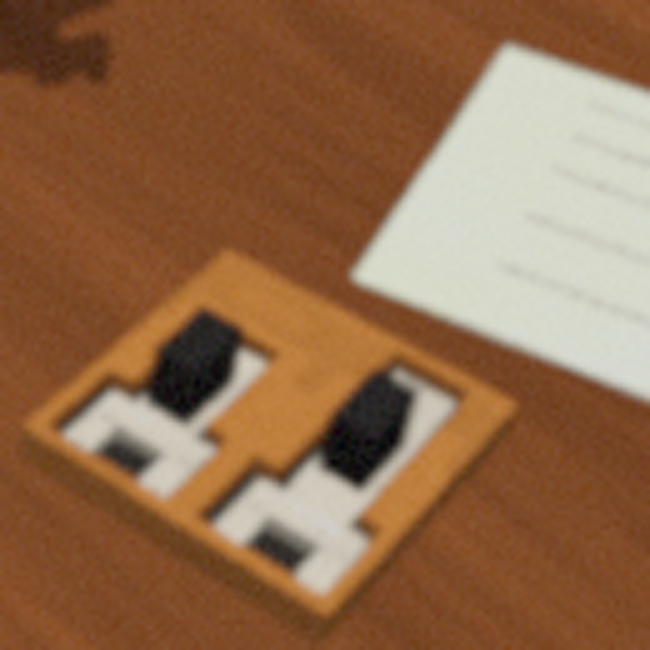

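Both gauges are seated in their pockets. I'll check the scribed outlines against my plate pose.

Run:
```python
from fit import *
t=np.load("t.npy");s=np.load("s.npy")
for cam,im,w in(("top",t,(400,195,65,125,5)),("scene",s,(215,180,110,60,7))):
    L=overlay(cam,plate(),[509.6,-285.4,9.0],0)
    for i in(-78,0,78): L+=overlay(cam,[("poly",rect(i-35,i+35,-17,17,10))],[509.6,-285.4,9.0],0)
    crop(im,*w[:4],w[4]-(cam=="top"),"pics/k_%s.png"%cam,L)
```

```text
(no output)
```

View pics/k_top.png

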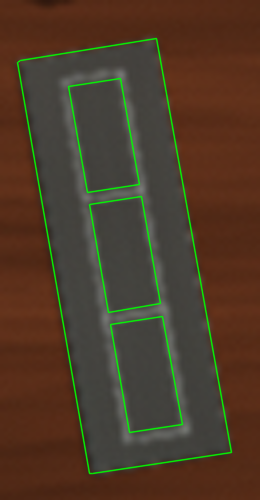

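View pics/k_scene.png

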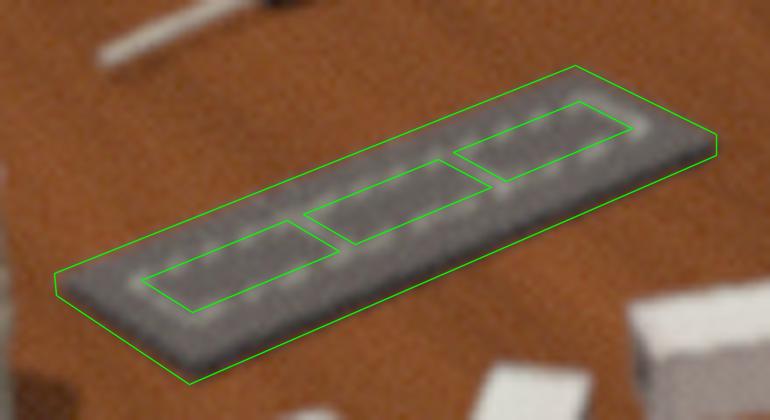

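```bash
python3 -m inch '[[[0.04,0.088,-0.4,-0.017,-1],[0,0,-0.4,0,-1],[0,0,0,0,-1],[0,0,0,0,-1]]]'
```

```text
time_s: 16.8
eef_pos: [472.7, 88.0, 27.8]
eef_rot: [180.0, -0.0, -136.7]
force: [-0.0, -0.6, 0.9]
finger_gap: 85.2
```

```bash
python3 -m inch '[[[0,0,0,0,-1]]]'; python3 -m inch '[[[0,0,0,0,-1]]]'
```

```text
time_s: 16.9
eef_pos: [473.8, 88.1, 29.1]
eef_rot: [-179.9, 0.1, -136.7]
force: [-0.1, 0.3, 0.6]
finger_gap: 85.1
time_s: 17.0
eef_pos: [473.8, 88.0, 29.0]
eef_rot: [-179.9, 0.1, -136.7]
force: [0.4, -1.0, -0.2]
finger_gap: 85.3
```

```bash
python3 -m inch '[[[-0.039,-0.083,-0.16,0.017,-1],[0,0,-0.15,0,-1],[0,0,0,0,-1],[0,0,0,0,-1],[0,0,0,0,-1]]]';  python3 -m inch '[[[0,0,0,0,1],[0,0,0,0,1],[0,0,0,0,1],[0,0,0,0,1],[0,0,0,0,1]]]' 80; python3 -m inch '[[[0,0,0,0,1],[0,0,0,0,1]]]'
```

```text
time_s: 17.5
eef_pos: [470.1, 81.5, 4.4]
eef_rot: [-180.0, 0.0, -135.9]
force: [0.2, -0.4, 0.6]
finger_gap: 85.5
time_s: 18.0
eef_pos: [470.3, 81.5, 4.6]
eef_rot: [-180.0, 0.0, -135.9]
force: [0.1, 0.2, 3.6]
finger_gap: 33.2
time_s: 18.2
eef_pos: [470.3, 81.5, 4.6]
eef_rot: [-180.0, 0.0, -135.9]
force: [-0.1, -0.9, 6.0]
finger_gap: 32.9
```

```bash
python3 -m inch '[[[0,0,0.3,0,1],[0,0,0.45,0,1],[-0.0512,-0.5047,0.05,-0.078,1],[-0.0512,-0.5047,0,-0.078,1],[-0.0512,-0.5047,0,-0.078,1]]]'; python3 -m inch '[[[-0.0512,-0.5047,0,-0.078,1],[-0.0512,-0.5047,0,-0.078,1],[-0.0512,-0.5047,0,-0.078,1],[-0.0512,-0.5047,0,-0.078,1],[-0.0512,-0.5047,0,-0.078,1]]]'; python3 -m inch '[[[-0.0512,-0.5047,0,-0.078,1],[-0.0512,-0.5047,0,-0.078,1],[0,0,-0.1,0,1],[0,0,-0.1,0,1],[0,0,0,0,1]]]'; python3 -m inch '[[[0,0,0,0,1],[0,0,0,0,1]]]'
```

```text
time_s: 18.7
eef_pos: [457.9, -33.1, 63.9]
eef_rot: [180.0, -0.0, -146.5]
force: [0.6, -0.0, -2.6]
finger_gap: 32.7
time_s: 19.2
eef_pos: [438.3, -222.7, 63.4]
eef_rot: [179.9, -0.1, -164.1]
force: [1.0, -0.1, -2.7]
finger_gap: 32.7
time_s: 19.7
eef_pos: [430.6, -295.8, 47.2]
eef_rot: [179.9, -0.1, -171.0]
force: [0.6, 0.5, -2.9]
finger_gap: 32.9
time_s: 19.9
eef_pos: [431.9, -296.3, 49.4]
eef_rot: [-180.0, 0.0, -170.9]
force: [1.0, 0.1, -2.6]
finger_gap: 32.9
```

```bash
python3 -m inch '[[[0,-0.009,-0.2,0,1],[0,0,-0.18,0,1],[0,0,-0.05,0,1],[0,0,0,0,1],[0,0,0,0,1]]]'; python3 -m inch '[[[0,0,-0.02,0,1],[0,0,0,0,1],[0,0,0,0,1]]]'
```

```text
time_s: 20.4
eef_pos: [431.5, -297.7, 16.6]
eef_rot: [180.0, -0.0, -171.0]
force: [0.4, -0.8, -2.6]
finger_gap: 32.7
time_s: 20.7
eef_pos: [431.6, -297.8, 15.5]
eef_rot: [-180.0, 0.0, -171.0]
force: [-0.7, 0.1, -2.2]
finger_gap: 33.0
```

```bash
python3 -m inch '[[[0,0,-0.012,0,1],[0,0,0,0,1],[0,0,0,0,0],[0,0,0,0,-0.2],[0,0,0,0,-0.4]]]'; python3 -m inch '[[[0,0,0.3,0,-1],[0,0,0.4,0,-1],[0,0,0.2,0,-1]]]'
```

```text
time_s: 21.2
eef_pos: [431.7, -297.8, 14.8]
eef_rot: [-180.0, 0.0, -171.0]
force: [-0.3, -0.4, 0.2]
finger_gap: 59.8
time_s: 21.5
eef_pos: [432.3, -298.2, 84.5]
eef_rot: [-179.9, 0.1, -171.0]
force: [0.4, -0.6, 0.1]
finger_gap: 85.4
```

```bash
python3 -m inch '[[[0.1067,0.521,0,-0.117,-1],[0.1067,0.521,0,-0.117,-1],[0.1067,0.521,0,-0.117,-1],[0.1067,0.521,-0.15,-0.117,-1],[0.1067,0.521,-0.3,-0.117,-1]]]'; python3 -m inch '[[[0,0,-0.2,0,-1],[0,0,0,0,-1],[0,0,0,0,-1],[0,0,0,0,-1]]]'; python3 look.py l1
python3 - <<'E'
from fit import *
t=np.load("t.npy"); r=fit("top",t,blank(),[432.5,-297.7,9],27,pad=3,it=200);print(r)
E
```

```text
time_s: 22.0
eef_pos: [472.9, -101.1, 49.4]
eef_rot: [180.0, 0.2, 162.4]
force: [0.9, -0.2, -0.8]
finger_gap: 85.6
time_s: 22.4
eef_pos: [472.0, -103.5, 34.2]
eef_rot: [-180.0, 0.1, 162.6]
force: [-0.4, 0.2, -0.2]
finger_gap: 85.1
(array([ 431.78049998, -296.32956791,    9.23506298]), np.float64(17.223283159298244))
```

View pics/l1_t.png

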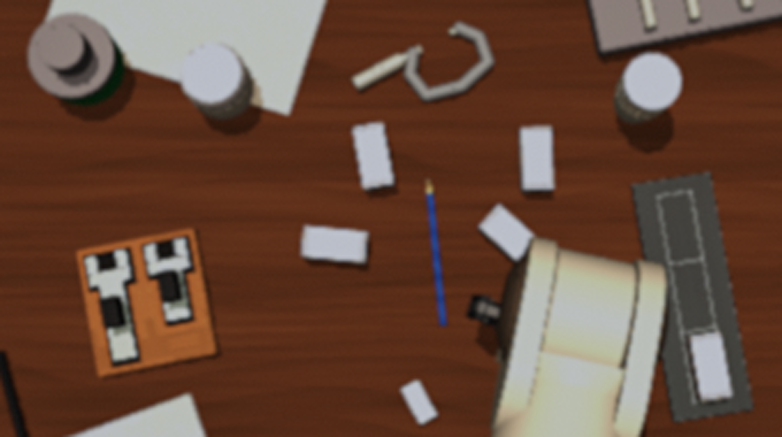

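```bash
python3 -m inch '[[[-0.005,0.012,-0.2,0,-1],[0,0,-0.2,0,-1],[0,0,0,0,-1],[0,0,0,0,-1]]]';  python3 -m inch '[[[0,0,0,0,1],[0,0,0,0,1],[0,0,0,0,1],[0,0,0,0,1],[0,0,0,0,1]]]' 80; python3 -m inch '[[[0,0,0,0,1],[0,0,0,0,1]]]'
```

```text
time_s: 22.85
eef_pos: [471.3, -102.1, 4.0]
eef_rot: [180.0, 0.0, 162.6]
force: [0.0, -0.0, 1.4]
finger_gap: 85.4
time_s: 23.35
eef_pos: [471.7, -101.6, 4.0]
eef_rot: [-180.0, 0.1, 162.7]
force: [-0.6, -0.5, 6.1]
finger_gap: 32.9
time_s: 23.55
eef_pos: [471.7, -101.6, 4.0]
eef_rot: [-180.0, 0.1, 162.7]
force: [-0.9, 0.0, 5.8]
finger_gap: 32.9
```

```bash
python3 -m inch '[[[0,0,0.3,0,1],[0,0,0.45,0,1],[0.1008,-0.4904,0.05,0.117,1],[0.1008,-0.4904,0,0.117,1],[0.1008,-0.4904,0,0.117,1]]]'; python3 -m inch '[[[0.1008,-0.4904,0,0.117,1],[0.1008,-0.4904,0,0.117,1],[0,0,-0.2,0,1],[0,0,0,0,1],[0,0,0,0,1]]]'; python3 -m inch '[[[0,0,0,0,1]]]'
```

```text
time_s: 24.05
eef_pos: [494.1, -212.8, 63.3]
eef_rot: [180.0, 0.0, 178.7]
force: [0.0, 0.7, -1.8]
finger_gap: 32.6
time_s: 24.55
eef_pos: [508.3, -284.3, 47.4]
eef_rot: [179.9, -0.1, -171.0]
force: [-0.6, -0.5, -2.8]
finger_gap: 32.8
time_s: 24.65
eef_pos: [509.0, -284.4, 48.6]
eef_rot: [180.0, -0.0, -171.0]
force: [0.2, -0.5, -2.9]
finger_gap: 32.9
```

```bash
python3 -m inch '[[[0.004,-0.015,-0.2,0,1],[0,0,-0.18,0,1],[0,0,-0.05,0,1],[0,0,0,0,1],[0,0,0,0,1]]]'; python3 -m inch '[[[0,0,-0.015,0,1],[0,0,0,0,1],[0,0,0,0,1]]]'
```

```text
time_s: 25.15
eef_pos: [509.1, -286.3, 15.6]
eef_rot: [180.0, -0.0, -171.0]
force: [0.4, -0.0, -2.9]
finger_gap: 33.1
time_s: 25.45
eef_pos: [509.3, -286.5, 14.9]
eef_rot: [-180.0, 0.0, -171.0]
force: [-0.3, -0.2, -2.4]
finger_gap: 32.8
```

```bash
python3 -m inch '[[[0,0.011,-0.006,0,1],[0,0,0,0,1],[0,0,0,0,1]]]'; python3 -m inch '[[[0,0,-0.006,0,1],[0,0,0,0,1],[0,0,0,0,0],[0,0,0,0,-0.2],[0,0,0,0,-0.4]]]'; python3 -m inch '[[[0,0,0.3,0,-1],[0,0,0.4,0,-1],[0,0,0.2,0,-1]]]'
```

```text
time_s: 25.75
eef_pos: [509.3, -285.6, 14.5]
eef_rot: [-180.0, 0.0, -171.0]
force: [0.1, -0.4, -2.6]
finger_gap: 32.9
time_s: 26.25
eef_pos: [509.4, -285.8, 14.2]
eef_rot: [-180.0, 0.0, -171.0]
force: [0.4, -0.1, 0.0]
finger_gap: 59.6
time_s: 26.55
eef_pos: [510.1, -286.1, 84.1]
eef_rot: [-179.9, 0.1, -171.0]
force: [-0.2, 0.2, 0.4]
finger_gap: 85.6
```

```bash
python3 -m inch '[[[0.174,0.544,0,0.173,-1],[0.174,0.544,0,0.173,-1],[0.174,0.544,0,0.173,-1],[0.174,0.544,-0.1,0.173,-1],[0.174,0.544,-0.2,0.173,-1]]]'; python3 -m inch '[[[0,0,-0.3,0,-1],[0,0,0,0,-1],[0,0,0,0,-1],[0,0,0,0,-1]]]'; python3 look.py l2;python3 - <<'E'
from fit import *
t=np.load("t.npy")
for p in([432.5,-297.7,9],[509.5,-285.5,9]): r=fit("top",t,blank(),p,27,pad=3,it=200);print(r)
E
```

```text
time_s: 27.05
eef_pos: [575.7, -80.1, 59.9]
eef_rot: [-179.9, 0.1, -131.8]
force: [0.8, -0.4, 0.3]
finger_gap: 85.2
time_s: 27.45
eef_pos: [574.9, -82.6, 37.7]
eef_rot: [-179.9, 0.0, -132.2]
force: [0.2, 0.1, 0.9]
finger_gap: 85.7
(array([ 431.49808145, -296.25479525,    9.30156877]), np.float64(25.986953973301727))
(array([ 511.18913985, -283.75160479,    9.4635491 ]), np.float64(20.729718251459428))
```

View pics/l2_t.png

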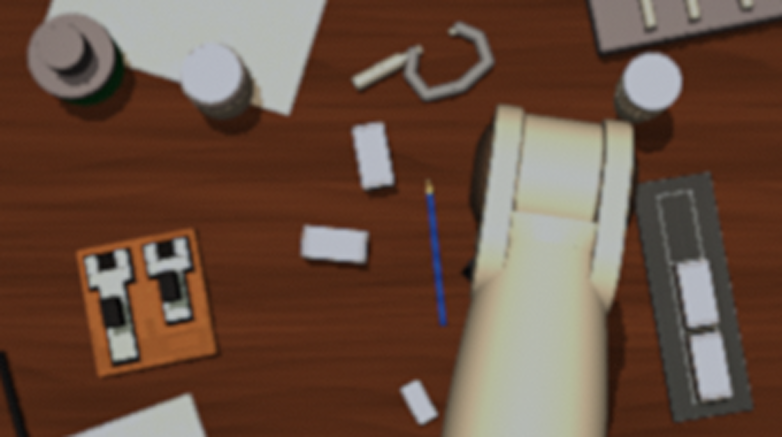

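```bash
cat > wall.py <<'E'
from fit import *
import sys
t=np.load("t.npy");n=sys.argv[1];names=sys.argv[2:]
U={"b1":(-78,27),"b2":(0,27),"b3":(78,27),"m1":(-39,61),"m2":(39,61),"t":(0,95)}
L=overlay("top",plate(),[509.5,-285.5,9],0)
for k in names:
    i,z=U[k]; L+=overlay("top",[("poly",rect(i-35,i+35,-17,17,z+17))],[509.5,-285.5,9.],0)
crop(t,400,195,75,125,4,"pics/%s_wt.png"%n,L)
s=get_image("scene");np.save("s.npy",s);L=overlay("scene",plate(),[509.5,-285.5,9],0)
for k in names:
    i,z=U[k]; L+=overlay("scene",[("hull",box(i-35,i+35,-17,17,z-17,z+17))],[509.5,-285.5,9.],0)
crop(s,215,130,120,105,6,"pics/%s_ws.png"%n,L)
E
python3 wall.py l2 b1 b2
```

```text
(no output)
```

View pics/l2_wt.png

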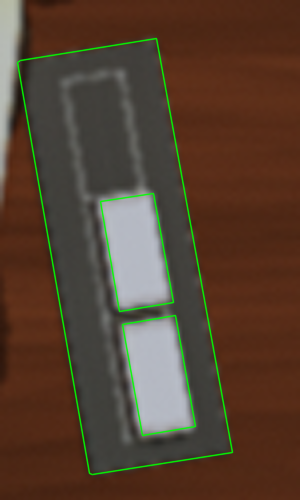

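View pics/l2_ws.png

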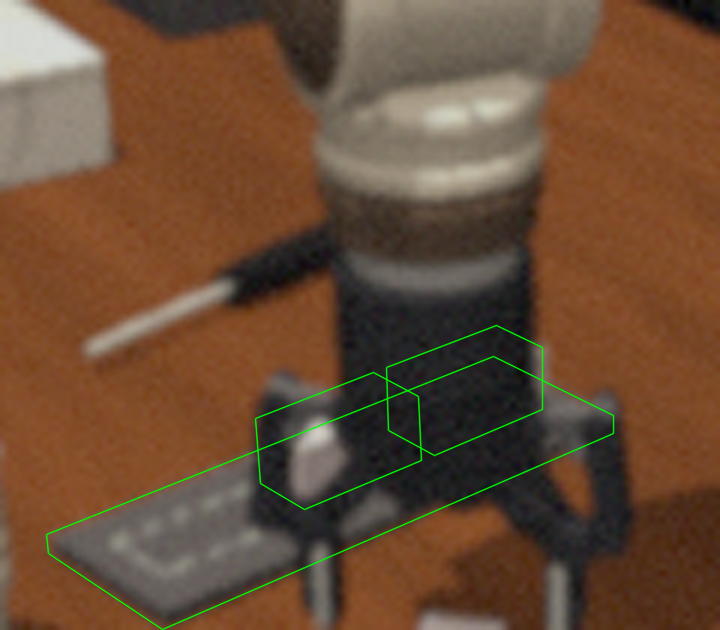

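Both bottom blanks lie within about 1 mm of their nominal outlines. Next is the blank at (575,-82).

```bash
python3 -m inch '[[[-0.002,0.01,-0.22,0,-1],[0,0,-0.22,0,-1],[0,0,0,0,-1],[0,0,0,0,-1],[0,0,0,0,-1]]]';  python3 -m inch '[[[0,0,0,0,1],[0,0,0,0,1],[0,0,0,0,1],[0,0,0,0,1],[0,0,0,0,1]]]' 80; python3 -m inch '[[[0,0,0,0,1],[0,0,0,0,1]]]'
```

```text
time_s: 28.05
eef_pos: [575.1, -81.3, 4.8]
eef_rot: [-179.9, 0.1, -132.1]
force: [-0.1, -0.0, 0.3]
finger_gap: 85.3
time_s: 28.55
eef_pos: [574.8, -80.9, 4.1]
eef_rot: [-180.0, 0.0, -132.1]
force: [0.7, 0.1, 4.2]
finger_gap: 33.1
time_s: 28.75
eef_pos: [574.8, -81.0, 4.1]
eef_rot: [-180.0, 0.0, -132.1]
force: [0.3, -0.8, 5.0]
finger_gap: 32.7
```

```bash
python3 -m inch '[[[0,0,0.3,0,1],[0,0,0.45,0,1],[0.033,-0.5125,0.05,-0.173,1],[0.033,-0.5125,0,-0.173,1],[0.033,-0.5125,0,-0.173,1]]]'; python3 -m inch '[[[0.033,-0.5125,0,-0.173,1],[0.033,-0.5125,0,-0.173,1],[0,0,-0.2,0,1],[0,0,0,0,1],[0,0,0,0,1]]]'; python3 -m inch '[[[0,0,0,0,1],[0,0,0,0,1]]]'
```

```text
time_s: 29.25
eef_pos: [581.6, -197.2, 63.2]
eef_rot: [180.0, -0.0, -155.7]
force: [0.9, -0.4, -2.7]
finger_gap: 32.8
time_s: 29.75
eef_pos: [586.1, -272.1, 47.5]
eef_rot: [179.9, -0.1, -170.9]
force: [-0.1, 0.2, -1.6]
finger_gap: 32.6
time_s: 29.95
eef_pos: [587.2, -272.2, 49.2]
eef_rot: [-180.0, 0.0, -170.9]
force: [0.3, 0.6, -2.2]
finger_gap: 33.0
```

```bash
python3 -m inch '[[[0,0,-0.2,0,1],[0,0,-0.18,0,1],[0,0,-0.06,0,1],[0,0,0,0,1],[0,0,0,0,1]]]'; python3 -m inch '[[[0,0,-0.012,0,1],[0,0,0,0,1],[0,0,0,0,1]]]'
```

```text
time_s: 30.45
eef_pos: [586.4, -272.9, 14.6]
eef_rot: [180.0, -0.1, -171.0]
force: [0.8, -0.1, -2.3]
finger_gap: 32.9
time_s: 30.75
eef_pos: [586.7, -273.1, 14.4]
eef_rot: [180.0, -0.0, -171.0]
force: [0.2, 0.3, -2.3]
finger_gap: 33.2
```

```bash
python3 -m inch '[[[0.005,0,-0.006,0,1],[0,0,0,0,1],[0,0,0,0,0],[0,0,0,0,-0.2],[0,0,0,0,-0.4]]]'; python3 -m inch '[[[0,0,0.3,0,-1],[0,0,0.4,0,-1],[0,0,0.2,0,-1]]]'
```

```text
time_s: 31.25
eef_pos: [587.3, -273.2, 14.4]
eef_rot: [-180.0, 0.0, -171.0]
force: [-0.1, 0.2, 1.2]
finger_gap: 59.9
time_s: 31.55
eef_pos: [588.0, -273.5, 84.4]
eef_rot: [-179.9, 0.1, -171.0]
force: [1.2, 0.2, -0.6]
finger_gap: 85.4
```

```bash
python3 -c "
from h import *
print(unproj('top',[(413,166)],112),unproj('top',[(223,163)],85))"; python3 -m inch '[[[0.2493,0.5447,0,-0.04,-1],[0.2493,0.5447,0,-0.04,-1],[0.2493,0.5447,-0.1,-0.04,-1],[0.2493,0.5447,-0.2,-0.04,-1],[0,0,-0.3,0,-1]]]';python3 -m inch '[[[0,0,0,0,-1],[0,0,0,0,-1],[0,0,0,0,-1]]]'; python3 look.py l3; python3 wall.py l3 b1 b2 b3
```

```text
[[ 728.63214461 -224.31387817  112.        ]] [[741.79397886 241.18595634  85.        ]]
time_s: 32.05
eef_pos: [664.5, -104.9, 37.1]
eef_rot: [180.0, 0.2, -178.0]
force: [-0.1, -1.1, 0.7]
finger_gap: 85.8
time_s: 32.35
eef_pos: [662.2, -110.7, 38.0]
eef_rot: [-180.0, 0.1, -178.3]
force: [-1.0, 0.4, 0.6]
finger_gap: 85.3
```

View pics/l3_t.png

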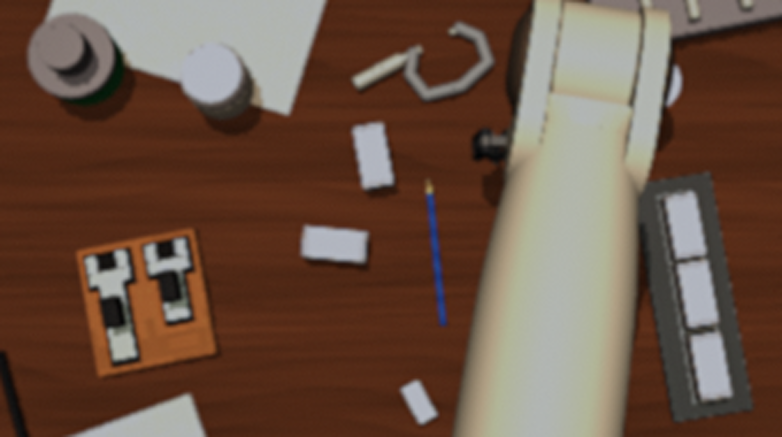

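View pics/l3_wt.png

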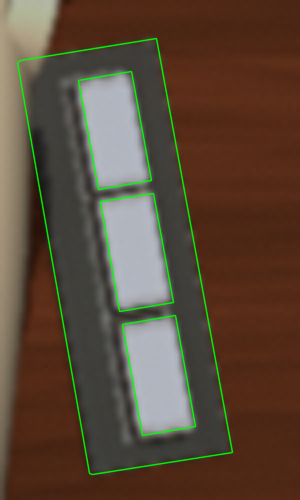

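View pics/l3_ws.png

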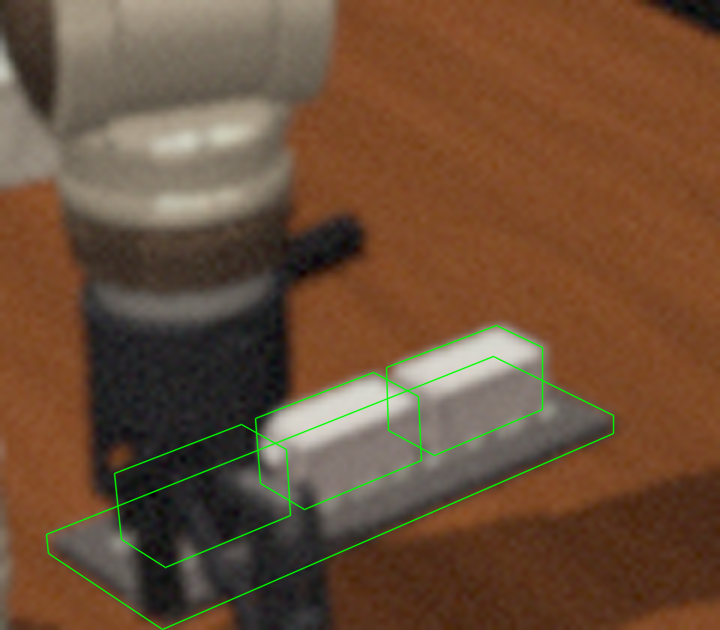

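The bottom row is right. I'll pick blank B.

```bash
python3 -m inch '[[[0,0.008,-0.22,0,-1],[0,0,-0.22,0,-1],[0,0,0,0,-1],[0,0,0,0,-1],[0,0,0,0,-1]]]';  python3 -m inch '[[[0,0,0,0,1],[0,0,0,0,1],[0,0,0,0,1],[0,0,0,0,1],[0,0,0,0,1]]]' 80; python3 -m inch '[[[0,0,0,0,1],[0,0,0,0,1]]]'
```

```text
time_s: 32.95
eef_pos: [662.3, -109.3, 4.4]
eef_rot: [-180.0, 0.0, -178.2]
force: [-0.4, 0.0, 0.0]
finger_gap: 85.0
time_s: 33.45
eef_pos: [662.3, -109.1, 4.2]
eef_rot: [-180.0, 0.1, -178.2]
force: [0.3, -0.3, 4.2]
finger_gap: 33.0
time_s: 33.65
eef_pos: [662.3, -109.2, 4.2]
eef_rot: [-180.0, 0.1, -178.2]
force: [1.0, -0.5, 5.8]
finger_gap: 33.0
```

```bash
python3 -m inch '[[[0,0,0.3,0,1],[0,0,0.45,0,1],[0,0,0.45,0,1],[-0.3043,-0.4539,0,0.032,1],[-0.3043,-0.4539,0,0.032,1]]]'; python3 -m inch '[[[-0.3043,-0.4539,0,0.032,1],[-0.3043,-0.4539,0,0.032,1],[-0.3043,-0.4539,0,0.032,1],[0,0,0,0,1],[0,0,0,0,1]]]'; python3 -m inch '[[[0,0,-0.1,0,1],[0,0,0,0,1],[0,0,0,0,1],[0,0,0,0,1]]]'
```

```text
time_s: 34.15
eef_pos: [616.3, -177.1, 94.0]
eef_rot: [-180.0, 0.0, -175.1]
force: [0.3, -0.7, -3.0]
finger_gap: 32.8
time_s: 34.65
eef_pos: [547.0, -279.9, 93.0]
eef_rot: [179.9, -0.0, -171.1]
force: [0.7, 0.3, -2.1]
finger_gap: 32.6
time_s: 35.05
eef_pos: [548.2, -278.7, 86.0]
eef_rot: [180.0, -0.0, -171.0]
force: [0.7, -0.4, -3.2]
finger_gap: 32.5
```

```bash
python3 -m inch '[[[0,0,-0.18,0,1],[0,0,-0.18,0,1],[0,0,-0.1,0,1],[0,0,0,0,1],[0,0,0,0,1]]]'; python3 -m inch '[[[0,0,-0.02,0,1],[0,0,0,0,1],[0,0,0,0,1]]]'
```

```text
time_s: 35.55
eef_pos: [547.6, -279.2, 51.4]
eef_rot: [180.0, -0.0, -171.0]
force: [0.7, 0.3, -1.4]
finger_gap: 33.2
time_s: 35.85
eef_pos: [547.9, -279.4, 50.5]
eef_rot: [-180.0, 0.0, -171.0]
force: [0.3, 0.3, -2.2]
finger_gap: 32.8
```

```bash
python3 -m inch '[[[0.003,0,-0.02,0,1],[0,0,0,0,1],[0,0,0,0,1]]]'; python3 -m inch '[[[0,0,-0.008,0,1],[0,0,0,0,1],[0,0,0,0,1]]]'
```

```text
time_s: 36.15
eef_pos: [548.0, -279.3, 48.6]
eef_rot: [180.0, -0.0, -171.0]
force: [-0.2, -0.3, -2.0]
finger_gap: 32.5
time_s: 36.45
eef_pos: [548.1, -279.3, 48.3]
eef_rot: [-180.0, 0.0, -171.0]
force: [-0.6, 0.5, -0.4]
finger_gap: 32.9
```

Force has dropped to nearly zero, so it's in contact. I'll release.

```bash
python3 -m inch '[[[0,0,0,0,0],[0,0,0,0,-0.2],[0,0,0,0,-0.4],[0,0,0,0,-0.4]]]'; python3 -m inch '[[[0,0,0.3,0,-1],[0,0,0.4,0,-1],[0,0,0.2,0,-1]]]'
```

```text
time_s: 36.85
eef_pos: [548.1, -279.3, 48.1]
eef_rot: [-180.0, 0.0, -171.0]
force: [0.3, -0.5, 0.4]
finger_gap: 59.8
time_s: 37.15
eef_pos: [548.7, -279.7, 118.1]
eef_rot: [-179.9, 0.1, -171.0]
force: [-0.1, -0.2, 0.2]
finger_gap: 85.7
```

```bash
python3 -m inch '[[[0.1948,0.5875,0,0.0036,-1],[0.1948,0.5875,0,0.0036,-1],[0.1948,0.5875,0,0.0036,-1],[0.1948,0.5875,0,0.0036,-1],[0.1948,0.5875,0,0.0036,-1]]]'; python3 -m inch '[[[0.1948,0.5875,0,0.0036,-1],[0.1948,0.5875,0,0.0036,-1],[0.1948,0.5875,0,0.0036,-1],[0,0,-0.4,0,-1],[0,0,-0.4,0,-1]]]'; python3 -m inch '[[[0,0,-0.2,0,-1],[0,0,0,0,-1],[0,0,0,0,-1],[0,0,0,0,-1]]]'; python3 look.py l4; python3 wall.py l4 b1 m2
python3 - <<'E'
from fit import *
t=np.load("t.npy")
print(fit("top",t,blank(),[566.1,116,84.3],17,pad=4,it=200))
E
```

```text
time_s: 37.65
eef_pos: [621.4, -57.2, 115.4]
eef_rot: [-180.0, 0.0, -170.2]
force: [0.9, -0.2, -0.2]
finger_gap: 85.4
time_s: 38.15
eef_pos: [665.8, 75.2, 55.1]
eef_rot: [-180.0, 0.1, -169.6]
force: [0.0, -0.6, -0.3]
finger_gap: 85.6
time_s: 38.55
eef_pos: [665.9, 72.9, 42.6]
eef_rot: [-180.0, 0.2, -169.8]
force: [0.0, 0.6, 0.2]
finger_gap: 85.4
(array([566.47608753,  90.9738517 , 182.00467085]), np.float64(43.146037076678105))
```

View pics/l4_wt.png

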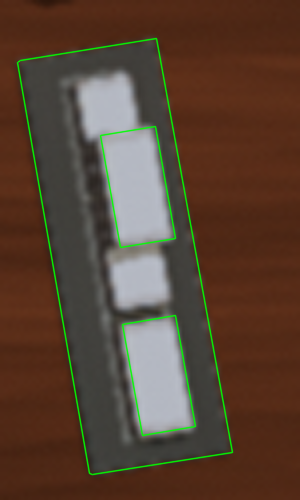

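View pics/l4_ws.png

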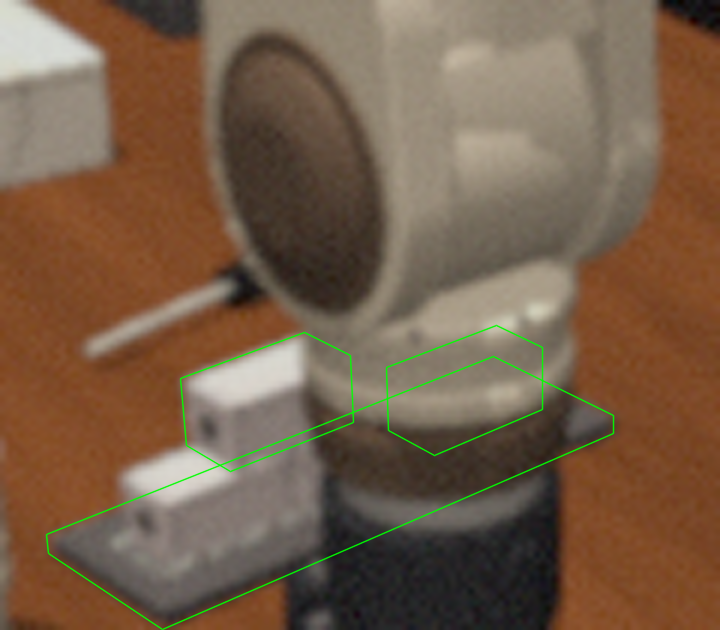

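View pics/l4_t.png

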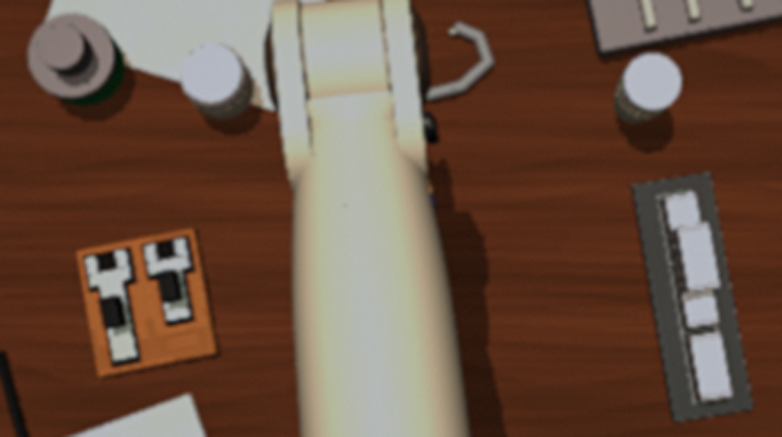

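```bash
python3 -m inch '[[[-0.008,0,-0.25,0,-1],[0,0,-0.25,0,-1],[0,0,0,0,-1],[0,0,0,0,-1],[0,0,0,0,-1]]]';  python3 -m inch '[[[0,0,0,0,1],[0,0,0,0,1],[0,0,0,0,1],[0,0,0,0,1],[0,0,0,0,1]]]' 80; python3 -m inch '[[[0,0,0,0,1],[0,0,0,0,1]]]'
```

```text
time_s: 39.15
eef_pos: [665.1, 73.2, 4.7]
eef_rot: [-180.0, 0.1, -169.7]
force: [-0.7, -0.4, 1.1]
finger_gap: 85.8
time_s: 39.65
eef_pos: [664.7, 73.2, 3.6]
eef_rot: [-180.0, 0.1, -169.7]
force: [1.6, 0.6, 5.3]
finger_gap: 32.9
time_s: 39.85
eef_pos: [664.7, 73.2, 3.6]
eef_rot: [-180.0, 0.1, -169.7]
force: [-0.2, -0.6, 5.9]
finger_gap: 33.0
```

```bash
python3 -m inch '[[[0,0,0.3,0,1],[0,0,0.5,0,1],[0,0,0.5,0,1],[-0.2874,-0.5404,0,-0.0032,1],[-0.2874,-0.5404,0,-0.0032,1]]]'; python3 -m inch '[[[-0.2874,-0.5404,0,-0.0032,1],[-0.2874,-0.5404,0,-0.0032,1],[-0.2874,-0.5404,0,-0.0032,1],[-0.2874,-0.5404,0,-0.0032,1],[-0.2874,-0.5404,0,-0.0032,1]]]'; python3 -m inch '[[[-0.2874,-0.5404,0,-0.0032,1],[-0.2874,-0.5404,0,-0.0032,1],[0,0,-0.1,0,1],[0,0,0,0,1],[0,0,0,0,1]]]'; python3 -m inch '[[[0,0,0,0,1],[0,0,0,0,1]]]'
```

```text
time_s: 40.35
eef_pos: [621.3, -7.9, 101.1]
eef_rot: [-180.0, 0.1, -169.9]
force: [0.3, -0.9, -3.2]
finger_gap: 33.0
time_s: 40.85
eef_pos: [511.9, -211.7, 99.9]
eef_rot: [180.0, -0.1, -170.7]
force: [0.8, 0.3, -2.5]
finger_gap: 32.9
time_s: 41.35
eef_pos: [470.3, -290.8, 92.5]
eef_rot: [179.9, -0.0, -171.0]
force: [-0.2, -0.2, -1.9]
finger_gap: 32.7
time_s: 41.55
eef_pos: [470.9, -290.7, 93.2]
eef_rot: [-180.0, 0.0, -170.9]
force: [-0.5, 0.0, -1.9]
finger_gap: 32.4
```

```bash
python3 -m inch '[[[0,0,-0.2,0,1],[0,0,-0.2,0,1],[0,0,-0.15,0,1],[0,0,0,0,1],[0,0,0,0,1]]]'; python3 -m inch '[[[0,0,-0.02,0,1],[0,0,0,0,1],[0,0,0,0,1]]]'
```

```text
time_s: 42.05
eef_pos: [470.0, -291.4, 51.3]
eef_rot: [180.0, -0.0, -171.0]
force: [0.4, -0.2, -1.1]
finger_gap: 32.2
time_s: 42.35
eef_pos: [470.5, -291.7, 50.7]
eef_rot: [-180.0, 0.0, -171.0]
force: [-0.5, -0.1, -2.1]
finger_gap: 32.7
```

```bash
python3 -m inch '[[[0.002,0,-0.028,0,1],[0,0,0,0,1],[0,0,0,0,1]]]'; python3 -m inch '[[[0,0,-0.01,0,1],[0,0,0,0,1],[0,0,0,0,1]]]'
```

```text
time_s: 42.65
eef_pos: [470.4, -291.6, 48.1]
eef_rot: [180.0, -0.0, -171.0]
force: [-0.8, -0.2, -2.2]
finger_gap: 32.9
time_s: 42.95
eef_pos: [470.6, -291.6, 47.6]
eef_rot: [-180.0, 0.0, -171.0]
force: [-0.3, 0.6, -0.2]
finger_gap: 32.8
```

```bash
python3 -m inch '[[[0,0,0,0,0],[0,0,0,0,-0.2],[0,0,0,0,-0.4],[0,0,0,0,-0.4]]]'; python3 -m inch '[[[0,0,0.3,0,-1],[0,0,0.4,0,-1],[0,0,0.2,0,-1]]]'
```

```text
time_s: 43.35
eef_pos: [470.5, -291.6, 47.5]
eef_rot: [-180.0, 0.0, -171.0]
force: [-0.1, -0.0, 0.6]
finger_gap: 59.9
time_s: 43.65
eef_pos: [471.1, -292.0, 117.4]
eef_rot: [-179.9, 0.1, -171.0]
force: [0.7, -0.6, -0.2]
finger_gap: 85.4
```

```bash
python3 -m inch '[[[0.1275,0.5436,0,0.167,-1],[0.1275,0.5436,0,0.167,-1],[0.1275,0.5436,0,0.167,-1],[0.1275,0.5436,0,0.167,-1],[0.1275,0.5436,0,0.167,-1]]]'; python3 look.py m1
python3 - <<'E'
from fit import *
t=np.load("t.npy")
print(fit("top",t,blank(),[566.1,116,84.3],17,pad=4,it=200))
E
python3 wall.py m1 b1 b3 m1 m2
```

```text
time_s: 44.15
eef_pos: [518.5, -86.1, 114.8]
eef_rot: [-180.0, 0.0, -133.1]
force: [0.1, -0.5, -0.1]
finger_gap: 85.6
(array([565.89535957, 115.77566132,  84.51352394]), np.float64(13.169416453136648))
```

View pics/m1_wt.png

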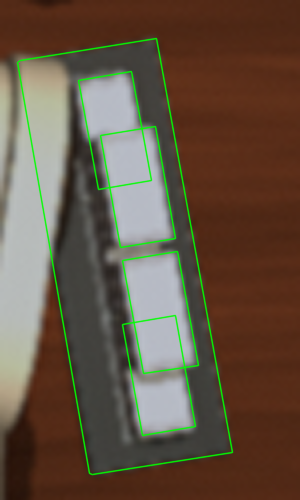

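View pics/m1_ws.png

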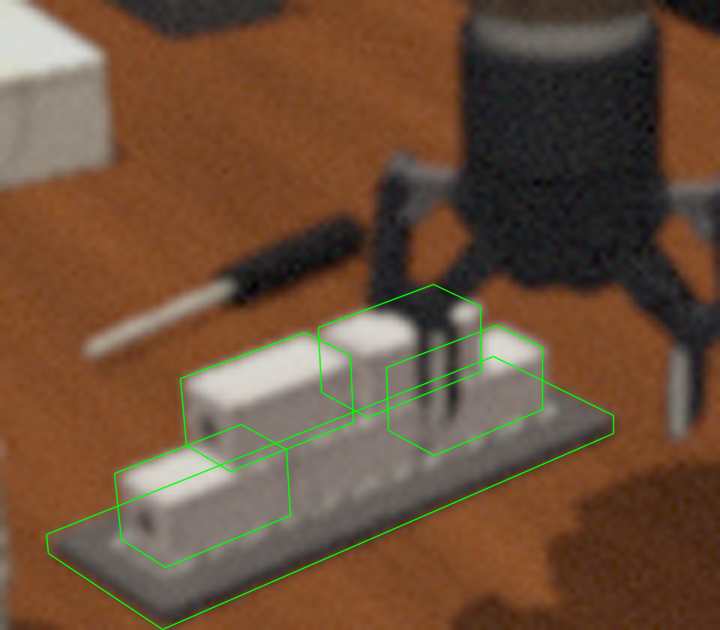

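The second row matches the prediction. I'll fetch the last blank.

```bash
python3 -m inch '[[[0.1275,0.5436,0,0.167,-1],[0.1275,0.5436,0,0.167,-1],[0.1275,0.5436,0,0.167,-1],[0.1275,0.5436,0,0.167,-1],[0.1275,0.5436,0,0.167,-1]]]'; python3 -m inch '[[[0,0,-0.4,0,-1],[0,0,-0.4,0,-1],[0,0,-0.2,0,-1],[0,0,0,0,-1],[0,0,0,0,-1]]]'; python3 -m inch '[[[0,0,0,0,-1],[0,0,0,0,-1]]]'
```

```text
time_s: 44.75
eef_pos: [566.4, 117.3, 114.8]
eef_rot: [-180.0, -0.0, -95.6]
force: [0.4, -0.6, 0.0]
finger_gap: 85.5
time_s: 45.25
eef_pos: [566.5, 115.7, 40.8]
eef_rot: [-180.0, 0.0, -95.9]
force: [0.4, -0.3, 0.3]
finger_gap: 85.3
time_s: 45.45
eef_pos: [567.0, 116.0, 41.5]
eef_rot: [-179.9, 0.0, -95.9]
force: [-0.3, -0.1, -0.4]
finger_gap: 85.6
```

```bash
python3 -m inch '[[[-0.01,0,-0.25,0.004,-1],[0,0,-0.24,0,-1],[0,0,0,0,-1],[0,0,0,0,-1],[0,0,0,0,-1]]]';  python3 -m inch '[[[0,0,0,0,1],[0,0,0,0,1],[0,0,0,0,1],[0,0,0,0,1],[0,0,0,0,1]]]' 80; python3 -m inch '[[[0,0,0,0,1],[0,0,0,0,1]]]'
```

```text
time_s: 45.95
eef_pos: [566.1, 116.3, 4.7]
eef_rot: [-179.9, 0.0, -95.7]
force: [0.5, -0.6, -0.3]
finger_gap: 85.8
time_s: 46.45
eef_pos: [565.7, 116.2, 3.7]
eef_rot: [-180.0, 0.0, -95.7]
force: [0.4, -0.3, 4.5]
finger_gap: 33.3
time_s: 46.65
eef_pos: [565.7, 116.2, 3.7]
eef_rot: [-180.0, 0.0, -95.7]
force: [-1.7, -0.3, 5.3]
finger_gap: 32.7
```

```bash
python3 -m inch '[[[0,0,0.3,0,1],[0,0,0.5,0,1],[0,0,0.5,0,1],[0,0,0.5,0,1],[-0.0749,-0.5356,0,-0.1673,1]]]'; python3 -m inch '[[[-0.0749,-0.5356,0,-0.1673,1],[-0.0749,-0.5356,0,-0.1673,1],[-0.0749,-0.5356,0,-0.1673,1],[-0.0749,-0.5356,0,-0.1673,1],[-0.0749,-0.5356,0,-0.1673,1]]]'; python3 -m inch '[[[-0.0749,-0.5356,0,-0.1673,1],[-0.0749,-0.5356,0,-0.1673,1],[-0.0749,-0.5356,0,-0.1673,1],[-0.0749,-0.5356,0,-0.1673,1],[0,0,0,0,1]]]'; python3 -m inch '[[[0,0,-0.1,0,1],[0,0,0,0,1],[0,0,0,0,1],[0,0,0,0,1]]]'
python3 - <<'E'
from h import *
s=get_image("scene");crop(s,200,80,160,150,4,"pics/n1.png")
E
```

```text
time_s: 47.15
eef_pos: [562.0, 78.7, 143.1]
eef_rot: [-179.6, 0.2, -103.0]
force: [-0.1, -1.0, -0.9]
finger_gap: 33.0
time_s: 47.65
eef_pos: [530.8, -126.4, 137.5]
eef_rot: [180.0, -0.0, -141.2]
force: [1.2, -0.7, -1.8]
finger_gap: 33.3
time_s: 48.15
eef_pos: [507.8, -289.5, 137.0]
eef_rot: [-180.0, -0.1, -171.5]
force: [-0.5, -0.1, -1.5]
finger_gap: 33.2
time_s: 48.55
eef_pos: [509.5, -284.6, 130.8]
eef_rot: [180.0, 0.0, -170.9]
force: [-0.4, -0.6, -2.6]
finger_gap: 32.8
```

View pics/n1.png

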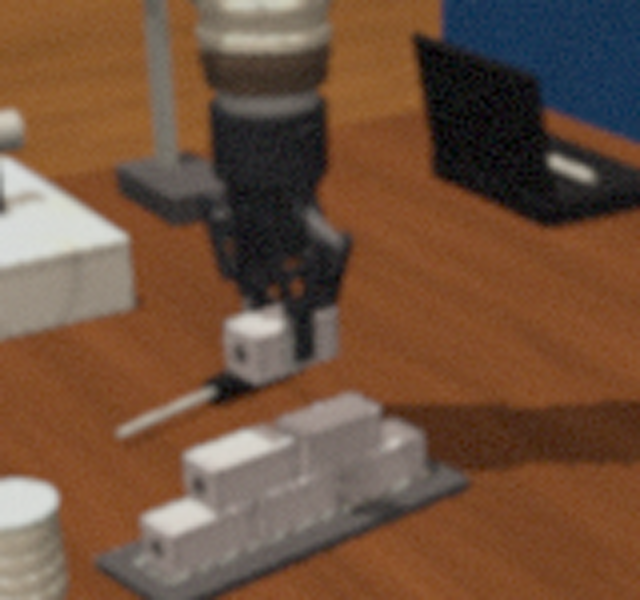

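The last blank is held squarely above the wall. I'll lower it.

```bash
python3 -m inch '[[[0,0,-0.2,0,1],[0,0,-0.2,0,1],[0,0,-0.2,0,1],[0,0,0,0,1],[0,0,0,0,1]]]'; python3 -m inch '[[[0,0,0,0,1],[0,0,0,0,1]]]'
```

```text
time_s: 49.1
eef_pos: [508.8, -285.4, 85.0]
eef_rot: [180.0, -0.1, -171.0]
force: [-0.7, -0.2, -1.5]
finger_gap: 32.5
time_s: 49.3
eef_pos: [509.4, -285.8, 86.1]
eef_rot: [-180.0, 0.0, -171.0]
force: [-0.1, 0.3, -1.3]
finger_gap: 33.3
```

```bash
python3 -m inch '[[[0,0,-0.045,0,1],[0,0,0,0,1],[0,0,0,0,1]]]'; python3 -m inch '[[[0,0,-0.012,0,1],[0,0,0,0,1],[0,0,0,0,1]]]'
```

```text
time_s: 49.6
eef_pos: [509.1, -285.5, 82.2]
eef_rot: [180.0, -0.0, -171.0]
force: [-0.5, 0.3, -2.9]
finger_gap: 32.8
time_s: 49.9
eef_pos: [509.3, -285.6, 81.7]
eef_rot: [-180.0, 0.0, -171.0]
force: [0.1, -1.1, 0.4]
finger_gap: 32.8
```

Contact. I'll release, lift and retreat.

```bash
python3 -m inch '[[[0,0,0,0,0],[0,0,0,0,-0.2],[0,0,0,0,-0.4],[0,0,0,0,-0.4]]]'; python3 -m inch '[[[0,0,0.3,0,-1],[0,0,0.4,0,-1],[0,0,0.2,0,-1]]]'; python3 -m inch '[[[-0.15,0.6,0,0,-1],[-0.15,0.6,0,0,-1],[-0.15,0.6,0,0,-1],[-0.15,0.6,0,0,-1],[-0.15,0.6,0,0,-1]]]'; python3 -m inch '[[[0,0,0,0,-1],[0,0,0,0,-1],[0,0,0,0,-1],[0,0,0,0,-1],[0,0,0,0,-1]]]'; python3 look.py z; python3 wall.py z b1 b3 m1 m2 t
python3 - <<'E'
from h import *
s=np.load("s.npy"); crop(s,140,180,360,260,2.2,"pics/z_all.png"); crop(np.load("t.npy"),150,220,90,80,7,"pics/z_case.png")
E
```

```text
time_s: 50.3
eef_pos: [509.2, -285.6, 81.5]
eef_rot: [-180.0, 0.0, -171.0]
force: [0.7, 0.1, 0.5]
finger_gap: 59.6
time_s: 50.6
eef_pos: [509.8, -285.9, 151.4]
eef_rot: [-179.9, 0.1, -171.0]
force: [0.4, 0.4, 1.1]
finger_gap: 85.4
time_s: 51.1
eef_pos: [452.2, -59.1, 148.7]
eef_rot: [180.0, 0.0, -171.0]
force: [1.1, -0.1, -0.2]
finger_gap: 85.4
time_s: 51.6
eef_pos: [453.0, -61.5, 148.7]
eef_rot: [180.0, -0.0, -171.1]
force: [-0.6, 0.4, -0.2]
finger_gap: 85.8
```

View pics/z_t.png

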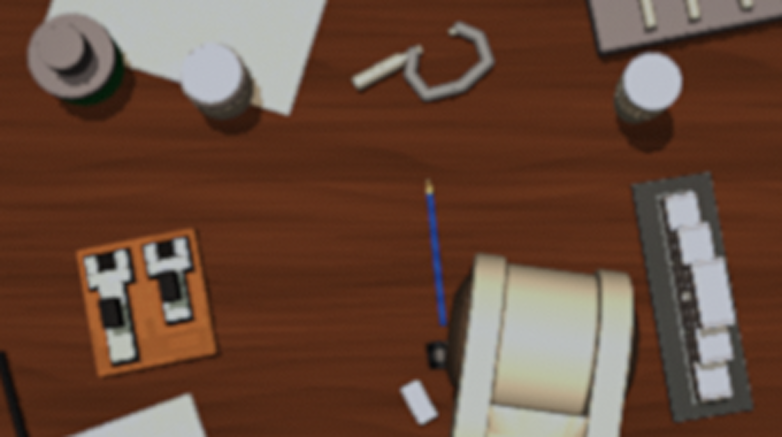

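View pics/z_wt.png

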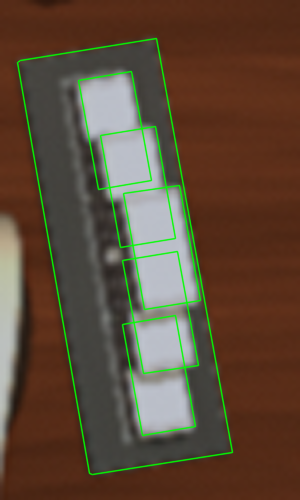

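View pics/z_ws.png

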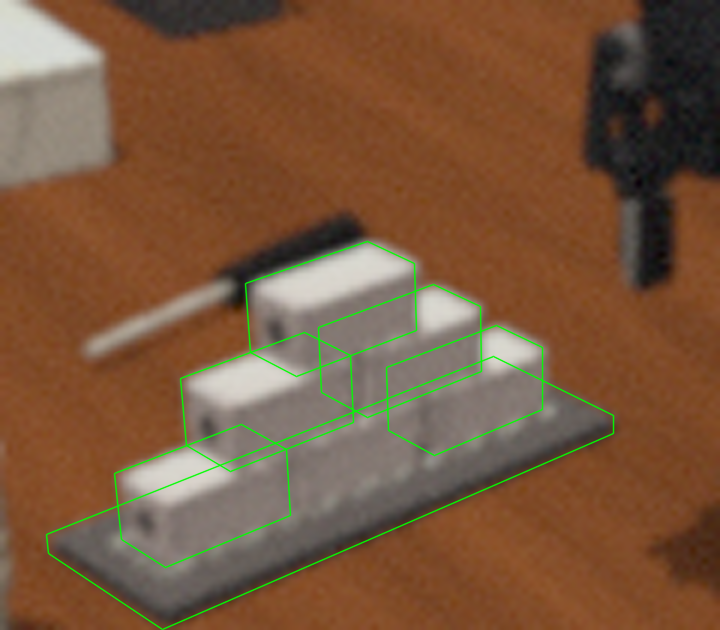

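View pics/z_case.png

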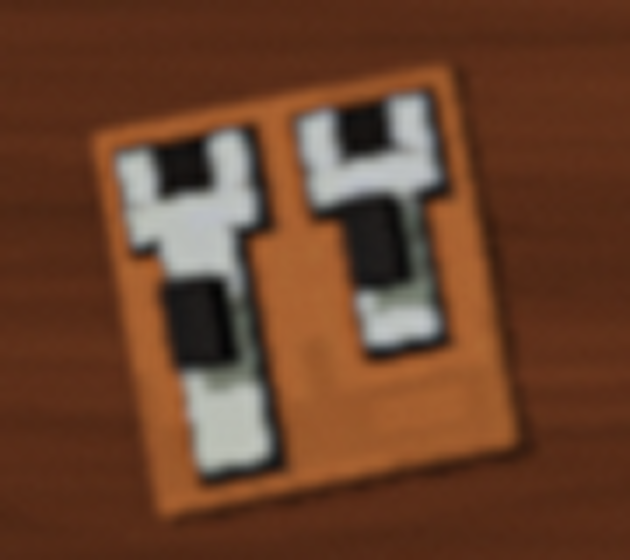

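View pics/z_all.png

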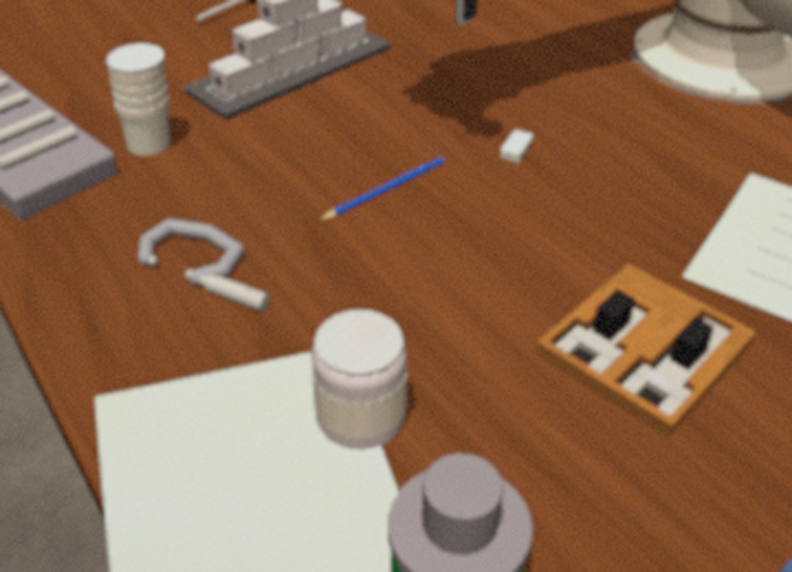

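The wall matches the predicted outlines in both views, and the tin and cups are standing. The long gauge sits slightly towards +y, so I'll check it's flat on the pocket floor.

Run:
```python
from fit import *
t=np.load("t.npy");s=np.load("s.npy")
for cam,im in(("top",t),("scene",s)):
    for nm,L,p in(("long",120,[496.3,358.4,11.3]),("short",88,[525,296.8,11.3])):
        for z in(6,10): 
            r=fit(cam,im,gauge(L),p,z,pad=1,it=150);print(cam,nm,z,r[0].round(2),round(r[1],2))
L=overlay("scene",gauge(120),[497,359.5,11.5],6)+overlay("scene",gauge(88),[525,297.5,11.5],6)+overlay("scene",caselayers(16),[502.8,326.1,11.3],0)
crop(s,380,290,110,85,7,"pics/z_c2.png",L)
```

```text
top long 6 [497.34 362.06  10.92] 44.54
top long 10 [497.1  361.05  10.88] 44.59
top short 6 [526.72 298.98  11.19] 47.2
top short 10 [526.59 298.37  11.01] 47.24
scene long 6 [498.36 361.09  12.02] 52.87
scene long 10 [501.88 363.2   12.24] 53.58
scene short 6 [527.14 298.68  12.87] 46.14
scene short 10 [530.8  301.08  12.57] 45.19
```

View pics/z_c2.png

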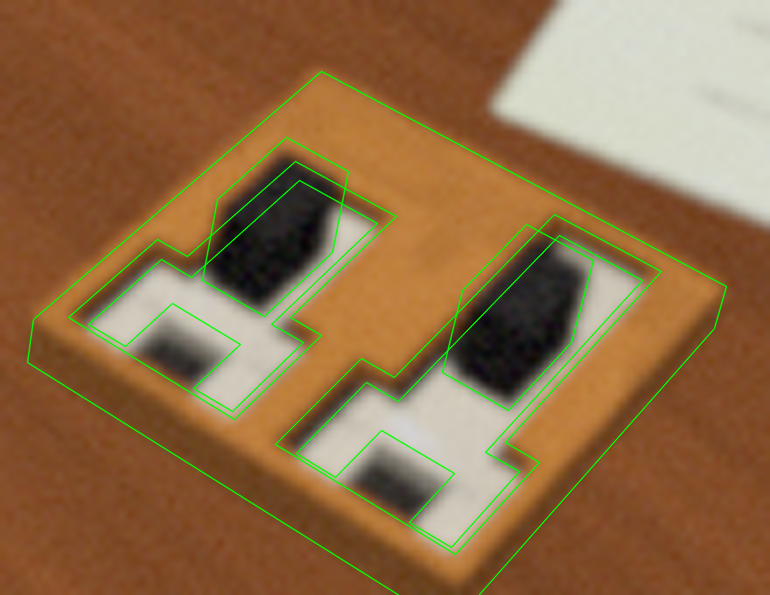

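Both cameras agree on the gauge poses only with the undersides at the pocket floor (z = 6 mm). So both gauges lie flat in their pockets, within the play. Handing in.

```bash
python3 -c "
from bench import hand_in
print(hand_in())"
```

```text
the job is handed in; nothing more can be done
None
```

I handed the job in at about 52 s of the 210 s allowed, with everything in place. Both gauges went into the case first, then all six blanks went up as a 3-2-1 staggered wall.

**Wall:** in the last pictures every visible blank matched its predicted place to about 1–2 mm in both cameras. The middle bottom blank was hidden by then; it had matched before the second row went on.

**Gauges:** both lie flat in their own pockets with the jaws at the wide end. They sit about 2–3 mm off centre towards +y, within the pocket play. The two cameras agreed to about 1 mm for each gauge with its underside on the pocket floor, and disagreed when I assumed it sat higher. These last pose fits were noisy, though, and the short gauge's error in the scene camera was slightly lower at the higher setting.

**Bystanders and forces:** the tin and paper cups are standing where they were. The largest force I saw in the printed readings was about 6 N. I saw no gauge knocked aside and no slackening of the grip.

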